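# Reload the bench tape rack

### The arm

A 7-joint arm with a two-finger parallel gripper is mounted at the origin on the work surface. World frame = base frame: x ahead of the robot, y to its left, z up, the work surface at z = 0. Lengths are in mm, angles in rad, forces in N, time in s.
With the tool pointing down it reaches from about 400 to 875 mm from the base axis. Payload 19.3 kg.
Tool frame: the origin (TCP) lies midway between the tips of the shut fingers; the grasp point (between the pads) lies 19 mm behind it; z points along the fingers, y is the direction in which the jaws open and shut (so a half turn about z gives the same grasp; the last joint's range is limited). The gripper opens to 85 mm and grips with 20 to 120 N. Pads are 22 mm wide; open, the fingers measure 114 mm over their backs; the gripper's body (76 mm by 85 mm) begins 54 mm behind the grasp point. The pads swing forward as they close: fully open they stand 13 mm farther back than shut.
Start: joints at [1.056, 0.521, -0.036, 1.599, 0.021, 1.021, -0.113], TCP at [268.896, -564.19, 231.291] pointing down, gripper open.
Joint ranges: [-2.91, 2.91], [-0.3, 2.13], [-1.5, 1.42], [0.17, 2.43], [-1.26, 4.41], [0.16, 1.93], [-2.52, 2.52]. Speed limits (rad/s): [1.89, 1.89, 2.39, 2.39, 3.01, 3.01, 3.01].

### API

Orientations are given as a unit quaternion [x, y, z, w].
In Python, from workcell import get_state, camera, sign_off, cut_out, landmark_of gives the robot as it stands. The module is installed in compiled form; this text tells all that it offers.
- The arm moves only by the tool servo_tool, never from a script. Its argument "deltas" is one flat list of numbers, 6 for each row, row after row: the shift along the tool's x, y, z in units of 100 mm (1.0 is 100 mm), then the turn, a rotation vector about the tool's x, y, z in units of 45 degrees (1.0 is 45 degrees). A call has 1 to 20 rows; each row shifts and turns the commanded pose from where the row before left it, along the tool's axes as they then stand; what a row does not reach is not made up. A row lasts 1/10 s, in which the tool goes at most 50 mm and 8.59 degrees, less where a joint would pass 70% of its speed; a pose out of reach is approached as far as the arm can. A call with a number of a shift or a turn outside -1 to 1 is refused whole. A call with a gripper value outside its range is refused whole. "hand" is the gripper command: -1 is fully open, 1 is shut, values between are in proportion, set as the call begins (left out, the last holds). The fingers move at their own pace and stop on an object; the grip force is fixed at half the most. Time passes only in rows, so rows that do not move let the fingers close. It gives the time, the measured TCP pose, the force and the opening at its end, in the units of the state.
- get_state(): the state, without advancing time (a new reading comes with each control period).
- camera(name): name is "scene" or "side" or "wrist"; returns a dict with "img" (420x560x3 uint8, red, green, blue), "depth" (420x560 float32, mm along the optical axis (not along the pixel's ray), 0 where there is no reading), "mtx" (3x3 intrinsics, pixels), "origin" and "rotation" of the camera in the world. Camera axes: x right, y up, looking along -z (the intrinsics and any distortion apply to the point x, -y, -z); pixel columns grow to the right and rows downward; lengths in mm; the calibration is good to about 2 mm. A picture is of the moment at which its call begins.
- sign_off(): hands the job in, once; it reports no verdict.
Trained networks look in a picture, given as the dict that the camera call returned (one of the last four; its "shot" number tells which), for a name from the list of things; names that differ only in an ending like _2 or _b are one class to them, and where a whole thing is asked for, a point or a joint stands for the part that bears it (a point fixed in the world has none). Each returns a list of dicts, best first, with "score" (0 to 1); they miss things now and then, are a little off and sometimes report something else, mostly with a low value. They report only what shows in the picture. A call takes as long as a camera call.
- cut_out(name, picture): "mask" (420x560 bool, what is visible of it) and "uv" ([column, row] in pixels, amid what is visible of it).
- landmark_of(name, picture): "uv" ([column, row] in pixels: a listed point, or the origin of a listed thing).
The state is a dict: "clock": time; "joint_pos": joint angles; "qd": joint speeds; "effort": joint torques, N m; "tool_pos": TCP position; "orientation": TCP orientation; "force": force on the tool from outside, world axes, zero at the start; "moment": the same for the moment, N m; "gripper_width": opening from 0.0 (shut) to 1.0 (fully open).
Only numpy, scipy, OpenCV 4.12 (cv2) and the standard library are available. Lean on these libraries where they do the work, as an engineer would, in place of code of your own. Each camera call takes 0.05 s, during which the arm holds its last target.

### The job

Reload the tape rack: pull its tray fully out by the orange handle to the loading stop, drop every used-up cardboard core from the spindles into the red waste bin, and put each new small roll of tape that stands on the bench (blue, green or yellow; there may be two or three) fully down on a spindle of its own, whichever you like. When all of them are on, push the tray fully home under the retaining bar, with the rolls still seated, and do not knock about the dark jar, the funnel or the large blue roll.

Things in the scene. Friction and masses are not known exactly. Their poses are not given: they have to be found in the camera images.
- tray (a joint): Tray of the tape rack, in m: 0 = pushed fully home at its back stop (spindles under the retaining bar), 0.12 = pulled fully out to the loading stop. It slides along the rack's own -x direction as the value grows, stays where it is left, and takes 2.5 N plus 6 N s/m to move; there are hard stops at both ends. It starts at 0.
- station: The tape rack: grey base plate 340 mm deep (its x) by 200 mm wide (its y), fixed to the bench, carrying the aluminium tray (220 x 236 mm, upper face 32 mm above the bench). Origin on the bench at the plate's centre; its x points from the handle side towards the bar, z up. With the tray out the spindle row is at x = -20 mm, clear of the bar.
- bar (a point): Middle of the rack's steel retaining bar, 12 mm thick, along the rack's y at its x = +100 mm, 108 to 120 mm above the bench, on two posts at y = +-147 mm. With the tray home the spindle row lies straight under it, and nothing can be taken off or put on.
- handle (a point): Centre of the tray's orange handle knob: an upright cylinder 26 mm in diameter, from 80 to 118 mm above the bench (this point is at 99 mm), on a 16 mm steel stalk, 110 mm in front of the middle spindle; moves with the tray.
- spindle1 (a point): Left (rack +y) spindle of the tray: upright steel pin, 20 mm in diameter, 60 mm tall, top 12 mm tapering to 8 mm, on a black seat 48 mm across, 36 mm above the bench. The point is on its axis 60 mm above the bench, where the centre of a fully seated roll or core lies; the tip is 36 mm higher. Spindles are 84 mm apart; axes are the rack's.
- spindle2 (a point): Middle spindle of the tray: upright steel pin, 20 mm in diameter, 60 mm tall, top 12 mm tapering to 8 mm, on a black seat 48 mm across, 36 mm above the bench. The point is on its axis 60 mm above the bench, where the centre of a fully seated roll or core lies; the tip is 36 mm higher. Spindles are 84 mm apart; axes are the rack's.
- spindle3 (a point): Right (rack -y) spindle of the tray: upright steel pin, 20 mm in diameter, 60 mm tall, top 12 mm tapering to 8 mm, on a black seat 48 mm across, 36 mm above the bench. The point is on its axis 60 mm above the bench, where the centre of a fully seated roll or core lies; the tip is 36 mm higher. Spindles are 84 mm apart; axes are the rack's.
- roll1_c (a point): Centre (half-way up) of the new blue roll of tape: 60 mm in diameter, 48 mm tall, with a 27 mm hole right through along its own z, about 0.11 kg. It starts standing upright on the bench (z axis vertical). May be absent (None from the start).
- roll2_c (a point): Centre (half-way up) of the new green roll of tape: 60 mm in diameter, 48 mm tall, with a 27 mm hole right through along its own z, about 0.11 kg. It starts standing upright on the bench (z axis vertical). May be absent (None from the start).
- roll3_c (a point): Centre (half-way up) of the new yellow roll of tape: 60 mm in diameter, 48 mm tall, with a 27 mm hole right through along its own z, about 0.11 kg. It starts standing upright on the bench (z axis vertical). May be absent (None from the start).
- core1_c (a point): Centre (half-way up) of a used-up core: brown cardboard tube 34 mm in outer diameter, 48 mm tall, 27 mm hole, 20 g. If there is one, it starts standing on the spindle of the same number, fully down. May be absent (None from the start).
- core2_c (a point): Centre (half-way up) of a used-up core: brown cardboard tube 34 mm in outer diameter, 48 mm tall, 27 mm hole, 20 g. If there is one, it starts standing on the spindle of the same number, fully down. May be absent (None from the start).
- core3_c (a point): Centre (half-way up) of a used-up core: brown cardboard tube 34 mm in outer diameter, 48 mm tall, 27 mm hole, 20 g. If there is one, it starts standing on the spindle of the same number, fully down. May be absent (None from the start).
- bin: Red open waste bin, 160 mm (its x) by 200 mm (its y), 65 mm high, walls 4 mm, fixed to the bench. Origin under its centre at bench height.
- jar: Bystander: dark jar with a paper label and black cap, 60 mm in diameter, 90 mm tall, standing among the rolls. Origin at the centre of its underside.
- funnel: Bystander: aluminium funnel standing mouth down, 90 mm in diameter, 75 mm tall. Origin at the centre of its underside.
- big_roll: Bystander: large flat blue roll, 116 mm in diameter, 25 mm tall, 78 mm hole; does not belong on the rack. Origin at the centre of its underside.

How it is judged (in metres and radians):
On the way, in this order (a step that is already met when the one before it is completed fails the run):
1. the tray is pulled out to the loading stop (value of joint tray above 0.112 m), for 0.2 s.
2. with the tray out, every used core is in the waste bin and every new roll sits fully down on a spindle (value of joint tray above 0.1 m and (distance between roll1_c and spindle1 below 0.007 m or distance between roll1_c and spindle2 below 0.007 m or distance between roll1_c and spindle3 below 0.007 m) and (distance between roll2_c and spindle1 below 0.007 m or distance between roll2_c and spindle2 below 0.007 m or distance between roll2_c and spindle3 below 0.007 m) and (distance between roll3_c and spindle1 below 0.007 m or distance between roll3_c and spindle2 below 0.007 m or distance between roll3_c and spindle3 below 0.007 m) and x of core1_c in the frame of bin between -0.08 and 0.08 m and y of core1_c in the frame of bin between -0.1 and 0.1 m and height (world z) of each of core1_c, core2_c, core3_c below 0.06 m and x of core2_c in the frame of bin between -0.08 and 0.08 m and y of core2_c in the frame of bin between -0.1 and 0.1 m and x of core3_c in the frame of bin between -0.08 and 0.08 m and y of core3_c in the frame of bin between -0.1 and 0.1 m), for 0.2 s.
At the end, for the whole second after the job is handed in: The tray is home (joint under 6 mm), every new roll present has its centre within 7 mm of a spindle's seat point, every used core present lies inside the waste bin (centre within its walls and below 60 mm), and all are at rest (value of joint tray below 0.006 m and (distance between roll1_c and spindle1 below 0.007 m or distance between roll1_c and spindle2 below 0.007 m or distance between roll1_c and spindle3 below 0.007 m) and (distance between roll2_c and spindle1 below 0.007 m or distance between roll2_c and spindle2 below 0.007 m or distance between roll2_c and spindle3 below 0.007 m) and (distance between roll3_c and spindle1 below 0.007 m or distance between roll3_c and spindle2 below 0.007 m or distance between roll3_c and spindle3 below 0.007 m) and x of core1_c in the frame of bin between -0.08 and 0.08 m and y of core1_c in the frame of bin between -0.1 and 0.1 m and height (world z) of each of core1_c, core2_c, core3_c below 0.06 m and x of core2_c in the frame of bin between -0.08 and 0.08 m and y of core2_c in the frame of bin between -0.1 and 0.1 m and x of core3_c in the frame of bin between -0.08 and 0.08 m and y of core3_c in the frame of bin between -0.1 and 0.1 m and linear speed of each of roll1, roll2, roll3, core1, core2, core3 below 0.02 m/s); the robot touches nothing.
It fails at once if the jar is pushed more than 40 mm or tipped over (distance of jar from where it was at the start of the episode above 0.04 m or angle between jar's own z axis and vertical above 0.6 rad).
It fails at once if the funnel is pushed more than 40 mm or tipped over (distance of funnel from where it was at the start of the episode above 0.04 m or angle between funnel's own z axis and vertical above 0.6 rad).
It fails at once if the large blue roll is pushed more than 40 mm or tipped over (distance of big_roll from where it was at the start of the episode above 0.04 m or angle between big_roll's own z axis and vertical above 0.6 rad).
Of roll1, roll2, roll3 only 2 to 3 are there at a start; the rules pass over those that are not, and their reading is None.
Of core1, core2, core3 only 2 to 3 are there at a start; the rules pass over those that are not, and their reading is None.
At some moment in a run one of roll1, roll2, roll3 may be knocked a few centimetres aside while the robot is not near it.
It also fails if it takes over 210 s, if anything falls off the work surface, if the arm or the gripper's body presses on something with over 40 N, if the wrist force passes 120 N, or if a joint passes its speed limit or range.

## Working session

There is one attempt and no reset: what is moved stays moved. The work goes in short steps, Python scripts to look and compute and a tool call to move; the robot and the scene stay as the last step left them, time stands still between calls to the robot, and variables do not carry over. Pictures are saved under pics/ and viewed, and the job is handed in when it is done.

Besides the shell and the picture viewer there is one more tool, called after ">>>" by a JSON object that holds its "name" and its "arguments", one argument or row to a line. servo_tool: Moves the arm, as the interface text tells. Its arguments: {"type":"object","properties":{"deltas":{"type":"array"},"hand":{"type":"number"}},"required":["deltas"]}

```bash
mkdir -p pics; ls; cat > h.py <<'E'
import numpy as np, cv2
from workcell import get_state, camera, sign_off, cut_out, landmark_of
from scipy.spatial.transform import Rotation as R
def Rot(c):
    r=np.array(c['rotation'],float)
    return r if r.shape==(3,3) else R.from_quat(r).as_matrix()
def px2w(c,u,v,d):
    K=np.array(c['mtx']); x=(u-K[0,2])/K[0,0]*d; y=(v-K[1,2])/K[1,1]*d
    return Rot(c)@np.array([x,-y,-d])+np.array(c['origin'])
def ray_z(c,u,v,z):
    a=px2w(c,u,v,1.0); o=np.array(c['origin'],float); d=a-o
    return o+d*(z-o[2])/d[2]
def w2px(c,p):
    q=Rot(c).T@(np.array(p,float)-np.array(c['origin'])); K=np.array(c['mtx'])
    return np.array([K[0,0]*q[0]/-q[2]+K[0,2], K[1,1]*-q[1]/-q[2]+K[1,2]])
def save(c,n): cv2.imwrite('pics/'+n+'.png',c['img'][:,:,::-1])
def cloud(c,mask=None):
    d=c['depth']; v,u=np.nonzero((d>0)&(mask if mask is not None else True))
    K=np.array(c['mtx']); dd=d[v,u]
    P=np.stack([(u-K[0,2])/K[0,0]*dd,-(v-K[1,2])/K[1,1]*dd,-dd],1)
    return P@Rot(c).T+np.array(c['origin']),u,v
E
python3 - <<'E'
from h import *
s=get_state(); print({k:np.round(v,3) for k,v in s.items()})
print(R.from_quat(s['orientation']).as_matrix().round(3))
for n in ['scene','side','wrist']:
    c=camera(n); save(c,n+'0'); print(n,c['shot'],np.round(c['origin']),np.round(Rot(c),2).tolist(),np.round(c['mtx'],1).tolist(),[k for k in c])
E
```

```text
pics
{'clock': np.float64(0.0), 'joint_pos': array([ 1.056,  0.522, -0.036,  1.6  ,  0.021,  1.021, -0.113]), 'qd': array([ 0.001,  0.001, -0.002, -0.001, -0.001, -0.001,  0.001]), 'effort': array([ 0.0000e+00, -9.2712e+01,  1.9790e+00, -3.6994e+01,  1.8000e-02,
        8.0000e-03,  0.0000e+00]), 'tool_pos': array([ 268.742, -563.913,  230.741]), 'orientation': array([ 0.975,  0.221, -0.   , -0.001]), 'force': array([ 0.008, -0.581,  0.156]), 'moment': array([-0.002, -0.034,  0.006]), 'gripper_width': np.float64(1.002)}
[[ 0.903  0.43  -0.001]
 [ 0.43  -0.903  0.001]
 [-0.    -0.001 -1.   ]]
scene 1 [1128.  736.  684.] [[-0.8, -0.31, 0.51], [0.59, -0.41, 0.69], [-0.01, 0.85, 0.52]] [[411.7, 0.0, 276.3], [0.0, 411.7, 211.6], [0.0, 0.0, 1.0]] ['img', 'depth', 'mtx', 'origin', 'rotation', 'shot']
side 2 [ 443. -999.  643.] [[0.99, 0.05, -0.11], [-0.12, 0.47, -0.88], [0.01, 0.88, 0.47]] [[386.8, 0.0, 276.0], [0.0, 386.8, 210.8], [0.0, 0.0, 1.0]] ['img', 'depth', 'mtx', 'origin', 'rotation', 'shot']
wrist 3 [ 331. -534.  374.] [[0.43, 0.87, 0.25], [-0.9, 0.41, 0.12], [-0.0, -0.28, 0.96]] [[322.3, 0.0, 283.0], [0.0, 322.3, 212.1], [0.0, 0.0, 1.0]] ['img', 'depth', 'mtx', 'origin', 'rotation', 'shot']
```

View pics/scene0.png

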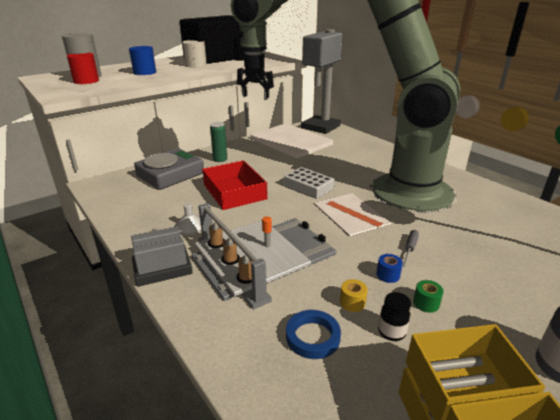

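View pics/side0.png

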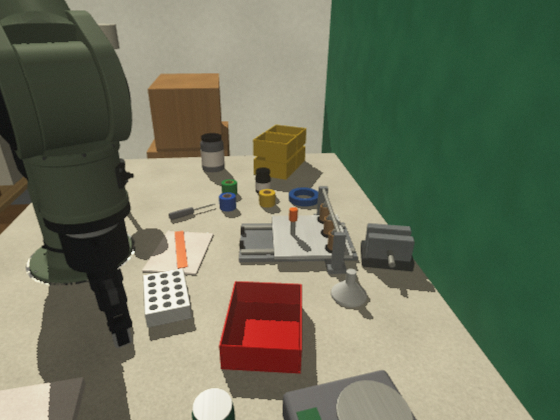

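View pics/wrist0.png

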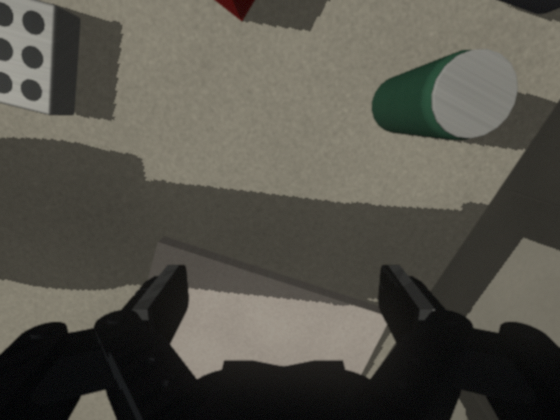

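```bash
python3 - <<'E'
from h import *
hz=dict(handle=99,spindle1=60,spindle2=60,spindle3=60,bar=114,station=0,bin=0,roll1_c=24,roll2_c=24,roll3_c=24,core1_c=60,core2_c=60,core3_c=60,jar=0,funnel=0,big_roll=0)
for n in ['scene','side']:
    c=camera(n)
    for k,z in hz.items():
        for r in landmark_of(k,c)[:2]:
            print(n,k,round(r['score'],2),np.round(r['uv']),ray_z(c,*r['uv'],z).round(0))
E
```

```text
scene handle 0.62 [267. 228.] [627.  11.  99.]
scene spindle1 0.91 [247. 270.] [733.  79.  60.]
scene spindle1 0.61 [214. 236.] [728. -90.  60.]
scene spindle2 0.91 [247. 270.] [733.  79.  60.]
scene spindle2 0.61 [214. 236.] [728. -90.  60.]
scene spindle3 0.91 [247. 270.] [733.  79.  60.]
scene spindle3 0.61 [214. 236.] [728. -90.  60.]
scene bar 0.84 [230. 233.] [725.  -8. 114.]
scene station 0.73 [265. 255.] [621.  -7.   0.]
scene bin 0.77 [235. 191.] [ 495. -371.    0.]
scene roll1_c 0.92 [386. 267.] [423. 243.  24.]
scene roll2_c 0.82 [427. 298.] [437. 375.  24.]
scene roll3_c 0.94 [354. 294.] [559. 264.  24.]
scene core1_c 0.5 [246. 269.] [734.  75.  60.]
scene core1_c 0.35 [386. 268.] [465. 271.  60.]
scene core2_c 0.54 [231. 246.] [714. -25.  60.]
scene core2_c 0.19 [265. 256.] [668.  60.  60.]
scene core3_c 0.62 [215. 235.] [721. -95.  60.]
scene jar 0.88 [392. 331.] [558. 380.   0.]
scene funnel 0.9 [190. 228.] [ 726. -253.    0.]
scene big_roll 0.37 [230. 250.] [687. -85.   0.]
side handle 0.63 [293. 212.] [616.   8.  99.]
side spindle1 0.92 [331. 238.] [713. -86.  60.]
s
[... 236 characters left out ...]
.]
side bar 0.77 [330. 204.] [729.  16. 114.]
side station 0.82 [296. 240.] [627.   8.   0.]
side bin 0.61 [263. 336.] [ 492. -378.    0.]
side roll1_c 0.87 [228. 197.] [421. 283.  24.]
side roll2_c 0.78 [230. 186.] [430. 379.  24.]
side roll3_c 0.69 [266. 196.] [560. 275.  24.]
side core1_c 0.66 [327. 212.] [738.  66.  60.]
side core1_c 0.38 [294. 212.] [633.  78.  60.]
side core2_c 0.51 [331. 230.] [722. -44.  60.]
side core3_c 0.62 [332. 238.] [714. -85.  60.]
side jar 0.86 [263. 191.] [557. 379.   0.]
side funnel 0.66 [345. 295.] [ 709. -263.    0.]
side funnel 0.42 [332. 236.] [745.  18.   0.]
side big_roll 0.65 [300. 200.] [689. 280.   0.]
side big_roll 0.3 [327. 228.] [744.  71.   0.]
```

All three rolls and three cores show: blue at (388,267), green at (428,296), yellow at (353,294), jar at (395,315), and cores under the bar at (216–247, 235–270). Both cameras agree, with the rack near (625,0) and its yaw about −4°. I'll move over the rack for a closer look.

>>> {"name": "servo_tool", "arguments": {
  "deltas": [0, 0, -0.2, 0, 0, -0.19, 0, 0, -0.2, 0, 0, -0.19, 0, 0, -0.2, 0, 0, -0.19, 0, 0, -0.2, 0, 0, -0.19, 0, 0, -0.2, 0, 0, -0.19, 0, 0, -0.2, 0, 0, -0.19, 0, 0, -0.2, 0, 0, -0.19, 0, 0, 0, 0, 0, 0],
  "hand": -1
}}

```text
clock: 2.65
tool_pos: [269.2, -564.9, 373.9]
orientation: [0.734, 0.68, -0.0, 0.002]
force: [0.6, -0.0, 0.5]
gripper_width: 1.002
```

>>> {"name": "servo_tool", "arguments": {
  "deltas": [0.4, 0.25, 0, 0, 0, 0, 0.4, 0.25, 0, 0, 0, 0, 0.4, 0.25, 0, 0, 0, 0, 0.4, 0.25, 0, 0, 0, 0, 0.4, 0.25, 0, 0, 0, 0, 0.4, 0.25, 0, 0, 0, 0, 0.4, 0.25, 0, 0, 0, 0, 0.4, 0.25, 0, 0, 0, 0, 0.4, 0.25, 0, 0, 0, 0, 0.4, 0.25, 0, 0, 0, 0, 0.4, 0.25, 0, 0, 0, 0, 0.4, 0.25, 0, 0, 0, 0, 0.4, 0.25, 0, 0, 0, 0, 0, 0, 0, 0, 0, 0, 0, 0, 0, 0, 0, 0]
}}

```text
clock: 4.15
tool_pos: [635.3, -71.2, 370.3]
orientation: [0.735, 0.678, -0.0, -0.001]
force: [-0.0, -1.3, -0.0]
gripper_width: 0.998
```

```bash
python3 - <<'E'
from h import *
s=get_state(); print(s['clock'],s['tool_pos'].round(1),s['joint_pos'].round(2)); print(R.from_quat(s['orientation']).as_matrix().round(3))
c=camera('wrist'); save(c,'w1'); np.savez('w1.npz',**{k:c[k] for k in c})
hz=dict(handle=99,spindle1=60,bar=114,station=0,core1_c=60,roll1_c=24,roll2_c=24,roll3_c=24,)
for k,z in hz.items():
    for r in landmark_of(k,c)[:3]:
        print(k,round(r['score'],2),np.round(r['uv']),ray_z(c,*r['uv'],z).round(1))
E
```

```text
4.15 [635.3 -71.2 370.3] [ 0.32  0.48 -0.48  1.35  0.22  1.37 -0.24]
[[ 0.081  0.997 -0.001]
 [ 0.997 -0.081  0.   ]
 [ 0.    -0.001 -1.   ]]
handle 0.58 [264. 124.] [615.6  -4.1  99. ]
handle 0.42 [276. 123.] [629.7  -4.8  99. ]
spindle1 0.79 [348. 122.] [726.8 -12.   60. ]
spindle1 0.76 [352.  55.] [733.3  71.3  60. ]
spindle1 0.73 [346. 184.] [721.5 -95.8  60. ]
bar 0.72 [357. 123.] [727.5 -11.7 114. ]
station 0.87 [274. 127.] [624.7 -10.9   0. ]
core1_c 0.56 [350.  58.] [731.8  68.5  60. ]
```

View pics/w1.png

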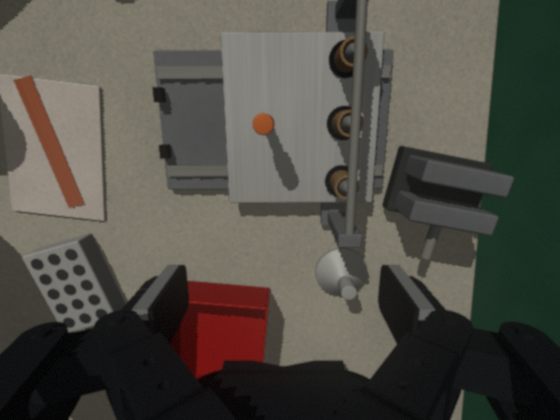

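The wrist view shows the knob at (263,124) and the cores at (350,55), (345,122) and (342,183). This fits a rack yaw of about −0.07 with spindle 2 at home near (727,−12). I'll check the knob against depth.

```bash
python3 - <<'E'
from h import *
c=dict(np.load('w1.npz'))
hsv=cv2.cvtColor(c['img'],cv2.COLOR_RGB2HSV)
m=(hsv[...,0]<18)&(hsv[...,1]>170)&(hsv[...,2]>120); m[:, :240]=0; m[:,290:]=0; m[:100]=0;m[150:]=0
P,u,v=cloud(c,m); print(len(P),u.mean(),v.mean(),np.percentile(P[:,2],[5,50,95]),np.mean(P[P[:,2]>112],0), ray_z(c,u.mean(),v.mean(),118))
d=c['depth'][:, :]
P,u,v=cloud(c); t=P[(abs(P[:,0]-670)<20)&(abs(P[:,1])<40)]; print(np.median(t[:,2]))
t=P[(abs(P[:,2]-120)<6)&(P[:,0]>690)&(P[:,0]<760)&(abs(P[:,1]+5)<120)]; print(len(t),np.median(t[:,2]),np.polyfit(t[:,1],t[:,0],1))
E
```

```text
281 262.8220640569395 123.65836298932385 [117.92070482 119.13627099 120.72387596] [615.14589624  -3.87996222 119.18870184] [615.07301098  -3.86793286 118.        ]
33.215450905979026
2223 120.06041592321219 [7.60076446e-02 7.25080961e+02]
```

>>> {"name": "servo_tool", "arguments": {
  "deltas": [0.22, -0.08, 0, 0, 0, 0, 0.22, -0.08, 0, 0, 0, 0, 0.215, -0.09, 0.2, 0, 0, 0, 0, 0, 0.4, 0, 0, 0, 0, 0, 0.4, 0, 0, 0, 0, 0, 0.4, 0, 0, 0, 0, 0, 0.4, 0, 0, 0, 0, 0, 0.25, 0, 0, 0, 0, 0, 0.2, 0, 0, 0, 0, 0, 0, 0, 0, 0, 0, 0, 0, 0, 0, 0]
}}

```text
clock: 5.7
tool_pos: [615.8, -5.1, 146.9]
orientation: [0.735, 0.678, 0.0, 0.0]
force: [0.8, 0.3, 1.7]
gripper_width: 0.999
```

```bash
python3 - <<'E'
from h import *
c=camera('wrist'); save(c,'w2')
c=camera('side'); save(c,'s2')
E
```

```text
(no output)
```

View pics/w2.png

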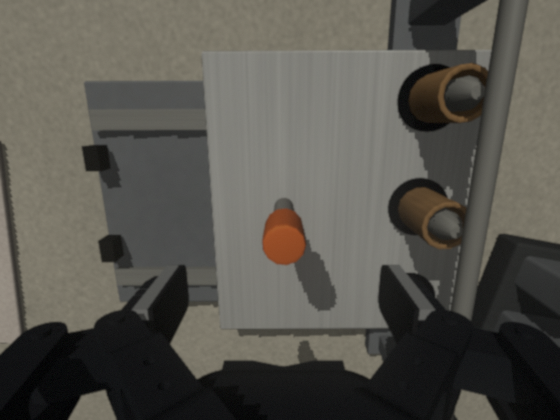

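View pics/s2.png

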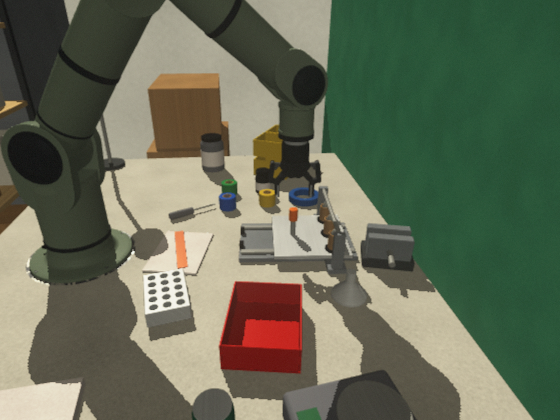

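The knob at (284,236) lies centred between the jaws. Next I go down and grip it.

>>> {"name": "servo_tool", "arguments": {
  "deltas": [0, 0, 0.25, 0, 0, 0, 0, 0, 0.2, 0, 0, 0, 0, 0, 0.17, 0, 0, 0, 0, 0, 0, 0, 0, 0, 0, 0, 0, 0, 0, 0]
}}

```text
clock: 6.3
tool_pos: [616.1, -5.0, 85.5]
orientation: [0.735, 0.678, 0.0, 0.0]
force: [0.2, -0.3, -0.3]
gripper_width: 1.003
```

>>> {"name": "servo_tool", "arguments": {
  "deltas": [0, 0, 0, 0, 0, 0, 0, 0, 0, 0, 0, 0, 0, 0, 0, 0, 0, 0, 0, 0, 0, 0, 0, 0, 0, 0, 0, 0, 0, 0, 0, 0, 0, 0, 0, 0, 0, 0, 0, 0, 0, 0, 0, 0, 0, 0, 0, 0, 0, 0, 0, 0, 0, 0, 0, 0, 0, 0, 0, 0],
  "hand": 1
}}

```text
clock: 7.3
tool_pos: [615.9, -5.1, 84.9]
orientation: [0.735, 0.678, 0.0, 0.0]
force: [-1.0, -1.2, 6.7]
gripper_width: 0.287
```

>>> {"name": "servo_tool", "arguments": {
  "deltas": [0, -0.1, 0, 0, 0, 0, 0, -0.1, 0, 0, 0, 0, 0, -0.1, 0, 0, 0, 0, 0, -0.1, 0, 0, 0, 0, 0, -0.1, 0, 0, 0, 0, 0, -0.1, 0, 0, 0, 0, 0, -0.1, 0, 0, 0, 0, 0, -0.1, 0, 0, 0, 0, 0, -0.1, 0, 0, 0, 0, 0, -0.1, 0, 0, 0, 0, 0, -0.1, 0, 0, 0, 0, 0, -0.08, 0, 0, 0, 0, 0, 0, 0, 0, 0, 0, 0, 0, 0, 0, 0, 0]
}}

```text
clock: 8.7
tool_pos: [497.7, 4.0, 84.8]
orientation: [0.735, 0.678, -0.0, 0.0]
force: [-1.9, -4.3, 12.0]
gripper_width: 0.288
```

>>> {"name": "servo_tool", "arguments": {
  "deltas": [0, -0.02, 0, 0, 0, 0, 0, 0, 0, 0, 0, 0, 0, 0, 0, 0, 0, 0]
}}

```text
clock: 9.0
tool_pos: [496.5, 4.1, 84.8]
orientation: [0.735, 0.678, 0.0, 0.001]
force: [1.5, -4.0, 7.5]
gripper_width: 0.287
```

>>> {"name": "servo_tool", "arguments": {
  "deltas": [0, 0, 0, 0, 0, 0, 0, 0, 0, 0, 0, 0, 0, 0, 0, 0, 0, 0, 0, 0, 0, 0, 0, 0, 0, 0, -0.1, 0, 0, 0, 0, 0, -0.3, 0, 0, 0, 0, 0, -0.4, 0, 0, 0, 0, 0, -0.4, 0, 0, 0, 0, 0, -0.4, 0, 0, 0, 0, 0, -0.3, 0, 0, 0, 0, 0, -0.3, 0, 0, 0, -0.3, 0.1, 0, 0, 0, 0, -0.3, 0.2, 0, 0, 0, 0, 0, 0.2, 0, 0, 0, 0, 0, 0, 0, 0, 0, 0],
  "hand": -1
}}

```text
clock: 10.5
tool_pos: [542.1, -59.9, 304.6]
orientation: [0.736, 0.677, 0.0, -0.0]
force: [-1.0, 0.5, -0.9]
gripper_width: 0.997
```

```bash
cat > look.py <<'E'
from h import *
import sys
n=sys.argv[1]
s=get_state(); print(s['clock'],s['tool_pos'].round(1),s['joint_pos'].round(2)); print(R.from_quat(s['orientation']).as_matrix().round(3).tolist())
c=camera('wrist'); save(c,n); np.savez(n+'.npz',**{k:c[k] for k in c})
for a in sys.argv[2:]:
    k,z=a.split('=')
    for r in landmark_of(k,c)[:3]:
        print(k,round(r['score'],2),np.round(r['uv']),ray_z(c,*r['uv'],float(z)).round(1))
E
python3 look.py w3 handle=99 spindle1=60 core1_c=60
```

```text
10.5 [542.1 -59.9 304.6] [ 0.39  0.36 -0.51  1.7   0.19  1.13 -0.26]
[[0.083, 0.997, 0.0], [0.997, -0.083, 0.001], [0.001, 0.0, -1.0]]
handle 0.86 [236. 128.] [497.3   5.5  99. ]
spindle1 0.98 [335. 198.] [603.5 -88.3  60. ]
spindle1 0.78 [338.  49.] [612.3  78.9  60. ]
core1_c 0.94 [334.  52.] [608.5  76.9  60. ]
```

View pics/w3.png

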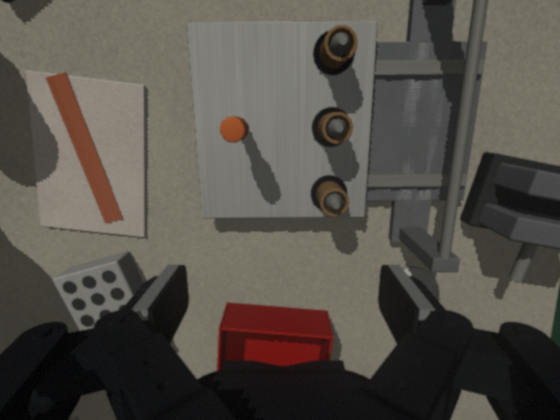

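The tray is out: the knob moved to (233,128) and the cores at (337,48), (332,128) and (331,196) are clear of the bar. I'll refine the spindle positions from the knob and the core rims.

```bash
python3 - <<'E'
from h import *
c=dict(np.load('w3.npz'))
hsv=cv2.cvtColor(c['img'],cv2.COLOR_RGB2HSV)
P,u,v=cloud(c); H=hsv[v,u]
br=(H[:,0]<20)&(H[:,1]>90)
k=br&(P[:,2]>112)&(P[:,2]<126)&(abs(P[:,0]-497)<25)&(abs(P[:,1])<30)
ch=P[k]; uu,vv=u[k].mean(),v[k].mean(); hc=ray_z(c,uu,vv,118); print('knob',len(ch),hc,ch[:,2].mean())
for y0,x0 in ((79,611),(-5,606),(-88,603)):
    k=(abs(P[:,0]-x0)<25)&(abs(P[:,1]-y0)<25)&(abs(P[:,2]-85)<3)&br
    q=P[k]; A=np.c_[2*q[:,:2],np.ones(len(q))]; s=np.linalg.lstsq(A,(q[:,:2]**2).sum(1),rcond=None)[0]
    print(len(q),s[:2],np.sqrt(s[2]+s[0]**2+s[1]**2),q[:,2].mean())
    k=(abs(P[:,0]-x0)<25)&(abs(P[:,1]-y0)<25)&(P[:,2]>94); print(P[k].mean(0),k.sum())
yaw=-0.073
print(hc[:2]+110*np.array([np.cos(yaw),np.sin(yaw)]))
E
```

```text
knob 521 [496.23933477   5.30071429 118.        ] 118.86073370721812
348 [611.31920306  79.65275976] 14.921711585923333 84.78035841439598
[611.22049324  79.61633917  96.50570355] 106
251 [604.68896123  -3.40105621] 14.839975046070515 84.78158982525306
[605.09975317  -3.44941272  96.42880316] 83
214 [598.57626432 -86.70087621] 14.861609810555423 84.66459604145946
[597.84105884 -69.50112067 362.54662184] 3856
[605.94636991  -2.72215564]
```

Spindles come out at S1 (611.3,79.6), S2 (605,−3.4) and S3 (598.7,−86.9), and the spacing fits. I'll take core 3 first.

>>> {"name": "servo_tool", "arguments": {
  "deltas": [-0.11, 0.3, 0, 0, 0, 0, -0.11, 0.285, 0, 0, 0, 0, 0, 0, 0.3, 0, 0, 0, 0, 0, 0.4, 0, 0, 0, 0, 0, 0.4, 0, 0, 0, 0, 0, 0.4, 0, 0, 0, 0, 0, 0.2, 0, 0, 0, 0, 0, 0, 0, 0, 0, 0, 0, 0, 0, 0, 0]
}}

```text
clock: 11.6
tool_pos: [597.6, -85.5, 135.4]
orientation: [0.735, 0.678, 0.0, 0.0]
force: [-0.3, -0.4, 1.1]
gripper_width: 0.998
```

```bash
python3 look.py w4 core3_c=60 bin=0
```

```text
11.6 [597.6 -85.5 135.4] [ 0.34  0.63 -0.43  1.73  0.33  0.86 -0.32]
[[0.081, 0.997, 0.001], [0.997, -0.081, 0.0], [0.0, 0.001, -1.0]]
core3_c 0.84 [287. 225.] [599.2 -87.8  60. ]
```

View pics/w4.png

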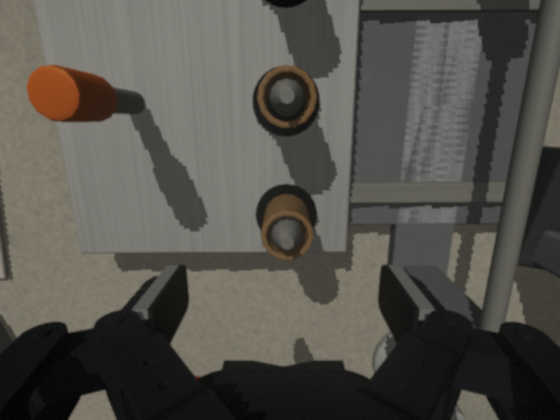

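Core 3 at (287,232) is centred between the jaws.

>>> {"name": "servo_tool", "arguments": {
  "deltas": [-0.013, 0.01, 0.3, 0, 0, 0, 0, 0, 0.3, 0, 0, 0, 0, 0, 0.27, 0, 0, 0, 0, 0, 0, 0, 0, 0, 0, 0, 0, 0, 0, 0]
}}

```text
clock: 12.25
tool_pos: [598.8, -87.1, 48.6]
orientation: [0.735, 0.678, 0.0, 0.0]
force: [0.7, -0.1, 0.4]
gripper_width: 0.995
```

>>> {"name": "servo_tool", "arguments": {
  "deltas": [0, 0, 0, 0, 0, 0, 0, 0, 0, 0, 0, 0, 0, 0, 0, 0, 0, 0, 0, 0, 0, 0, 0, 0, 0, 0, 0, 0, 0, 0, 0, 0, 0, 0, 0, 0, 0, 0, 0, 0, 0, 0, 0, 0, 0, 0, 0, 0],
  "hand": 1
}}

```text
clock: 13.05
tool_pos: [598.8, -87.3, 48.2]
orientation: [0.735, 0.678, 0.0, 0.001]
force: [-1.3, 0.0, 10.3]
gripper_width: 0.377
```

>>> {"name": "servo_tool", "arguments": {
  "deltas": [0, 0, -0.1, 0, 0, 0, 0, 0, -0.2, 0, 0, 0, 0, 0, -0.3, 0, 0, 0, 0, 0, -0.3, 0, 0, 0, 0, 0, -0.2, 0, 0, 0, 0, 0, 0, 0, 0, 0, 0, 0, 0, 0, 0, 0]
}}

```text
clock: 13.75
tool_pos: [598.3, -87.3, 157.8]
orientation: [0.735, 0.678, 0.0, 0.0]
force: [0.9, -0.4, -1.8]
gripper_width: 0.376
```

```bash
python3 - <<'E'
from h import *
for n in ['side','scene']:
    c=camera(n); save(c,n+'5')
    P,u,v=cloud(c); H=cv2.cvtColor(c['img'],cv2.COLOR_RGB2HSV)[v,u]
    k=((H[:,0]<6)|(H[:,0]>174))&(H[:,1]>150)&(abs(P[:,0]-493)<130)&(abs(P[:,1]+375)<150)&(P[:,2]>58)&(P[:,2]<75)
    q=P[k][:,:2].astype(np.float32); print(n,len(q),cv2.minAreaRect(q), np.percentile(q,[2,98],axis=0))
E
```

```text
side 723 ((495.5529479980469, -370.8158874511719), (202.03384399414062, 157.86180114746094), 80.05120086669922) [[ 404.75270996 -480.22501587]
 [ 584.50466553 -264.07359131]]
scene 161 ((498.5442199707031, -368.4410705566406), (206.07460021972656, 158.8241424560547), 79.81450653076172) [[ 420.97344971 -475.87851562]
 [ 591.23312988 -258.40431519]]
```

View pics/side5.png

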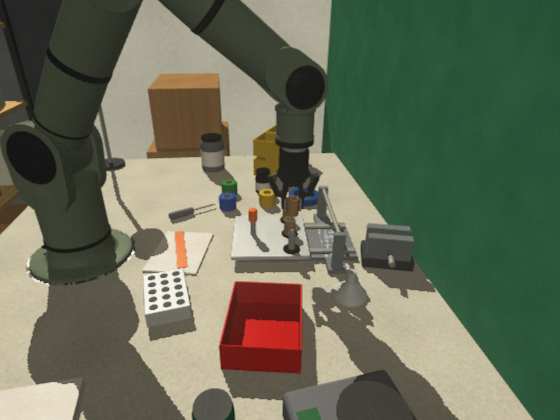

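Core 3 is held at (291,207). The bin centre is (496,−370) with a yaw of −10°.

>>> {"name": "servo_tool", "arguments": {
  "deltas": [-0.34, -0.084, 0, 0, 0, 0, -0.34, -0.084, 0, 0, 0, 0, -0.34, -0.084, 0, 0, 0, 0, -0.34, -0.084, 0, 0, 0, 0, -0.34, -0.084, 0, 0, 0, 0, -0.34, -0.084, 0, 0, 0, 0, -0.34, -0.084, 0, 0, 0, 0, -0.34, -0.084, 0, 0, 0, 0, -0.34, -0.084, 0, 0, 0, 0, -0.34, -0.084, 0, 0, 0, 0, 0, 0, 0.2, 0, 0, 0, 0, 0, 0.4, 0, 0, 0, 0, 0, 0.35, 0, 0, 0, 0, 0, 0, 0, 0, 0, 0, 0, 0, 0, 0, 0]
}}

```text
clock: 15.35
tool_pos: [486.9, -418.9, 62.3]
orientation: [0.735, 0.678, 0.0, -0.001]
force: [-0.3, 0.2, 1.1]
gripper_width: 0.38
```

>>> {"name": "servo_tool", "arguments": {
  "deltas": [0, 0, 0, 0, 0, 0, 0, 0, 0, 0, 0, 0, 0, 0, 0, 0, 0, 0, 0, 0, 0, 0, 0, 0, 0, 0, 0, 0, 0, 0, 0, 0, -0.1, 0, 0, 0, 0, 0, -0.3, 0, 0, 0, 0, 0, -0.4, 0, 0, 0, 0, 0, -0.2, 0, 0, 0],
  "hand": -1
}}

```text
clock: 16.25
tool_pos: [487.8, -419.7, 166.1]
orientation: [0.735, 0.678, 0.0, 0.002]
force: [0.4, 0.3, 0.3]
gripper_width: 0.998
```

```bash
python3 look.py w6 core3_c=28 bin=0
```

```text
16.25 [ 487.8 -419.7  166.1] [ 0.89  0.65 -0.42  1.6   0.31  0.96  0.29]
[[0.081, 0.997, 0.003], [0.997, -0.081, -0.002], [-0.002, 0.003, -1.0]]
core3_c 0.67 [287. 205.] [ 490.2 -424.4   28. ]
bin 0.74 [287. 141.] [ 495.3 -369.8    0. ]
```

View pics/w6.png

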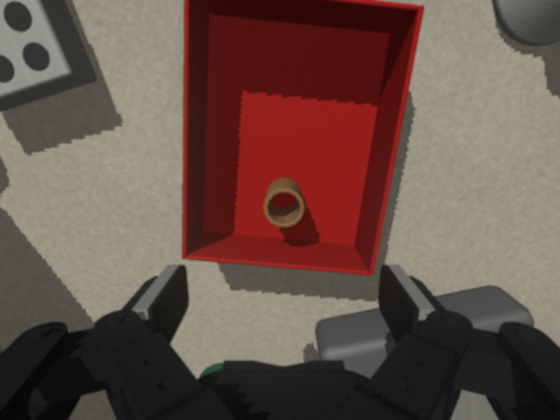

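Core 3 stands in the bin at (285,205). Core 2 is next.

>>> {"name": "servo_tool", "arguments": {
  "deltas": [0.4245, 0.083, 0, 0, 0, 0, 0.4245, 0.083, 0, 0, 0, 0, 0.4245, 0.083, 0, 0, 0, 0, 0.4245, 0.083, 0, 0, 0, 0, 0.4245, 0.083, 0, 0, 0, 0, 0.4245, 0.083, 0, 0, 0, 0, 0.4245, 0.083, 0, 0, 0, 0, 0.4245, 0.083, 0, 0, 0, 0, 0.4245, 0.083, 0, 0, 0, 0, 0.4245, 0.083, 0, 0, 0, 0, 0, 0, 0, 0, 0, 0, 0, 0, 0, 0, 0, 0]
}}

```text
clock: 17.6
tool_pos: [603.8, -1.9, 161.6]
orientation: [0.735, 0.679, -0.0, -0.0]
force: [-0.7, -1.2, -0.2]
gripper_width: 1.003
```

>>> {"name": "servo_tool", "arguments": {
  "deltas": [0, 0, 0.3, 0, 0, 0, 0, 0, 0.35, 0, 0, 0, 0, 0, 0.35, 0, 0, 0, 0, 0, 0.17, 0, 0, 0, 0, 0, 0, 0, 0, 0, 0, 0, 0, 0, 0, 0]
}}

```text
clock: 18.2
tool_pos: [604.6, -3.3, 46.2]
orientation: [0.736, 0.678, 0.0, 0.0]
force: [0.0, 0.4, 0.6]
gripper_width: 0.999
```

Close, lift and carry to the bin centre (496,−370): dx −108.5, dy −366.7.

>>> {"name": "servo_tool", "arguments": {
  "deltas": [0, 0, 0, 0, 0, 0, 0, 0, 0, 0, 0, 0, 0, 0, 0, 0, 0, 0, 0, 0, 0, 0, 0, 0, 0, 0, 0, 0, 0, 0, 0, 0, 0, 0, 0, 0, 0, 0, 0, 0, 0, 0, 0, 0, 0, 0, 0, 0, 0, 0, -0.1, 0, 0, 0, 0, 0, -0.3, 0, 0, 0, 0, 0, -0.35, 0, 0, 0, 0, 0, -0.35, 0, 0, 0, 0, 0, -0.1, 0, 0, 0, 0, 0, 0, 0, 0, 0],
  "hand": 1
}}

```text
clock: 19.6
tool_pos: [605.0, -3.0, 167.3]
orientation: [0.735, 0.678, 0.001, 0.001]
force: [0.4, -0.5, -1.0]
gripper_width: 0.376
```

>>> {"name": "servo_tool", "arguments": {
  "deltas": [-0.374, -0.078, 0, 0, 0, 0, -0.374, -0.078, 0, 0, 0, 0, -0.374, -0.078, 0, 0, 0, 0, -0.374, -0.078, 0, 0, 0, 0, -0.374, -0.078, 0, 0, 0, 0, -0.374, -0.078, 0, 0, 0, 0, -0.374, -0.078, 0, 0, 0, 0, -0.374, -0.078, 0, 0, 0, 0, -0.374, -0.078, 0, 0, 0, 0, -0.374, -0.078, 0, 0, 0, 0, 0, 0, 0.2, 0, 0, 0, 0, 0, 0.4, 0, 0, 0, 0, 0, 0.35, 0, 0, 0, 0, 0, 0, 0, 0, 0, 0, 0, 0, 0, 0, 0]
}}

```text
clock: 21.1
tool_pos: [495.9, -368.9, 70.1]
orientation: [0.735, 0.678, -0.0, -0.001]
force: [0.3, -0.5, 0.8]
gripper_width: 0.38
```

>>> {"name": "servo_tool", "arguments": {
  "deltas": [0, 0, 0, 0, 0, 0, 0, 0, 0, 0, 0, 0, 0, 0, 0, 0, 0, 0, 0, 0, 0, 0, 0, 0, 0, 0, 0, 0, 0, 0, 0, 0, -0.1, 0, 0, 0, 0, 0, -0.3, 0, 0, 0, 0, 0, -0.4, 0, 0, 0, 0, 0, -0.2, 0, 0, 0],
  "hand": -1
}}

```text
clock: 22.0
tool_pos: [496.9, -369.7, 174.1]
orientation: [0.735, 0.678, 0.0, 0.002]
force: [0.6, 0.0, 0.2]
gripper_width: 1.002
```

```bash
python3 look.py w7 core3_c=28
```

```text
22.0 [ 496.9 -369.7  174.1] [ 0.84  0.6  -0.44  1.66  0.3   0.94  0.21]
[[0.081, 0.997, 0.003], [0.997, -0.081, -0.002], [-0.001, 0.003, -1.0]]
core3_c 0.87 [280. 253.] [ 488.6 -423.6   28. ]
```

View pics/w7.png

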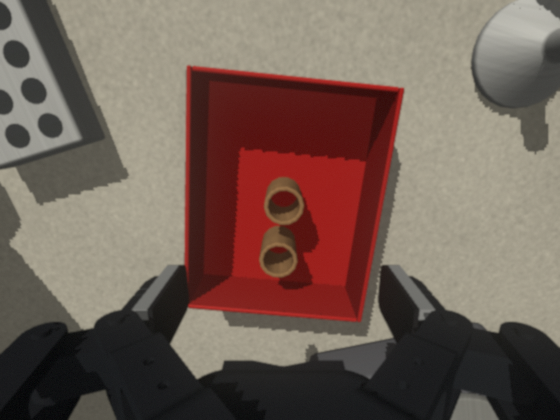

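Two cores stand in the bin, at (283,203) and (279,255). Core 1 is next.

>>> {"name": "servo_tool", "arguments": {
  "deltas": [0.4155, 0.0706, 0, 0, 0, 0, 0.4155, 0.0706, 0, 0, 0, 0, 0.4155, 0.0706, 0, 0, 0, 0, 0.4155, 0.0706, 0, 0, 0, 0, 0.4155, 0.0706, 0, 0, 0, 0, 0.4155, 0.0706, 0, 0, 0, 0, 0.4155, 0.0706, 0, 0, 0, 0, 0.4155, 0.0706, 0, 0, 0, 0, 0.4155, 0.0706, 0, 0, 0, 0, 0.4155, 0.0706, 0, 0, 0, 0, 0.4155, 0.0706, 0, 0, 0, 0, 0, 0, 0, 0, 0, 0, 0, 0, 0, 0, 0, 0]
}}

```text
clock: 23.4
tool_pos: [610.3, 81.0, 170.0]
orientation: [0.735, 0.678, -0.0, -0.0]
force: [-0.2, -1.3, 0.5]
gripper_width: 1.002
```

>>> {"name": "servo_tool", "arguments": {
  "deltas": [0, 0, 0.3, 0, 0, 0, 0, 0, 0.4, 0, 0, 0, 0, 0, 0.37, 0, 0, 0, 0, 0, 0.17, 0, 0, 0, 0, 0, 0, 0, 0, 0, 0, 0, 0, 0, 0, 0]
}}

```text
clock: 24.0
tool_pos: [611.2, 79.6, 47.5]
orientation: [0.736, 0.678, 0.0, 0.0]
force: [-0.3, 0.9, 1.1]
gripper_width: 1.0
```

>>> {"name": "servo_tool", "arguments": {
  "deltas": [0, 0, 0, 0, 0, 0, 0, 0, 0, 0, 0, 0, 0, 0, 0, 0, 0, 0, 0, 0, 0, 0, 0, 0, 0, 0, 0, 0, 0, 0, 0, 0, 0, 0, 0, 0, 0, 0, 0, 0, 0, 0, 0, 0, 0, 0, 0, 0, 0, 0, -0.1, 0, 0, 0, 0, 0, -0.3, 0, 0, 0, 0, 0, -0.35, 0, 0, 0, 0, 0, -0.35, 0, 0, 0, 0, 0, -0.1, 0, 0, 0, 0, 0, 0, 0, 0, 0],
  "hand": 1
}}

```text
clock: 25.4
tool_pos: [611.3, 80.0, 168.3]
orientation: [0.735, 0.678, 0.001, 0.001]
force: [-0.4, 0.1, -0.7]
gripper_width: 0.393
```

>>> {"name": "servo_tool", "arguments": {
  "deltas": [-0.408, -0.0745, 0, 0, 0, 0, -0.408, -0.0745, 0, 0, 0, 0, -0.408, -0.0745, 0, 0, 0, 0, -0.408, -0.0745, 0, 0, 0, 0, -0.408, -0.0745, 0, 0, 0, 0, -0.408, -0.0745, 0, 0, 0, 0, -0.408, -0.0745, 0, 0, 0, 0, -0.408, -0.0745, 0, 0, 0, 0, -0.408, -0.0745, 0, 0, 0, 0, -0.408, -0.0745, 0, 0, 0, 0, 0, 0, 0.2, 0, 0, 0, 0, 0, 0.4, 0, 0, 0, 0, 0, 0.35, 0, 0, 0, 0, 0, 0, 0, 0, 0, 0, 0, 0, 0, 0, 0]
}}

```text
clock: 26.9
tool_pos: [502.9, -320.2, 71.1]
orientation: [0.735, 0.678, -0.0, -0.001]
force: [0.2, 0.6, 0.1]
gripper_width: 0.392
```

>>> {"name": "servo_tool", "arguments": {
  "deltas": [0, 0, 0, 0, 0, 0, 0, 0, 0, 0, 0, 0, 0, 0, 0, 0, 0, 0, 0, 0, 0, 0, 0, 0, 0, 0, 0, 0, 0, 0, 0, 0, -0.1, 0, 0, 0, 0, 0, -0.3, 0, 0, 0, 0, 0, -0.4, 0, 0, 0, 0, 0, -0.3, 0, 0, 0],
  "hand": -1
}}

```text
clock: 27.8
tool_pos: [503.5, -320.7, 184.1]
orientation: [0.735, 0.678, 0.0, 0.001]
force: [-0.0, -0.3, 0.0]
gripper_width: 1.0
```

```bash
python3 look.py w8 core3_c=28
python3 - <<'E'
from h import *
for n in ['scene','side']:
    c=camera(n); save(c,n+'8')
    for k in ['roll1_c','roll2_c','roll3_c','jar','big_roll']:
        for r in landmark_of(k,c)[:1]:
            print(n,k,round(r['score'],2),np.round(r['uv']),ray_z(c,*r['uv'],24 if 'c' in k else 0).round(0))
    P,u,v=cloud(c); H=cv2.cvtColor(c['img'],cv2.COLOR_RGB2HSV)[v,u]
    reg=(P[:,2]>44)&(P[:,2]<54)&(P[:,0]>330)&(P[:,0]<650)&(P[:,1]>150)&(P[:,1]<480)&(H[:,1]>100)
    for nm,lo,hi in (('yel',20,32),('grn',50,85),('blu',100,130)):
        q=P[reg&(H[:,0]>=lo)&(H[:,0]<=hi)][:,:2].astype(np.float32)
        if len(q)>20: print(n,nm,len(q),cv2.minEnclosingCircle(q), np.percentile(q,[3,97],axis=0).mean(0))
E
```

```text
27.8 [ 503.5 -320.7  184.1] [ 0.78  0.56 -0.46  1.71  0.3   0.94  0.13]
[[0.081, 0.997, 0.001], [0.997, -0.081, -0.0], [-0.0, 0.001, -1.0]]
core3_c 0.61 [277. 292.] [ 488.2 -421.9   28. ]
scene roll1_c 0.63 [390. 266.] [414. 246.  24.]
scene roll2_c 0.76 [428. 299.] [438. 377.  24.]
scene roll3_c 0.63 [344. 301.] [595. 268.  24.]
scene jar 0.57 [393. 329.] [552. 377.  -0.]
scene big_roll 0.88 [312. 340.] [712. 294.   0.]
scene yel 328 ((515.08935546875, 313.007568359375), 118.81153869628906) [519.83327637 310.09263138]
scene grn 240 ((493.0743103027344, 375.8087158203125), 93.17253112792969) [431.36228241 371.58649597]
scene blu 187 ((422.2890930175781, 250.5896453857422), 29.986074447631836) [422.87192932 251.15987564]
side roll1_c 0.81 [225. 197.] [411. 289.  24.]
side roll2_c 0.58 [230. 187.] [432. 370.  24.]
side big_roll 0.83 [302. 197.] [699. 303.   0.]
side grn 59 ((423.1031188964844, 369.03607177734375), 31.75140380859375) [425.54432068 367.32966827]
side blu 71 ((414.9668273925781, 249.34889221191406), 32.58610534667969) [419.16714783 246.88937912]
```

View pics/w8.png

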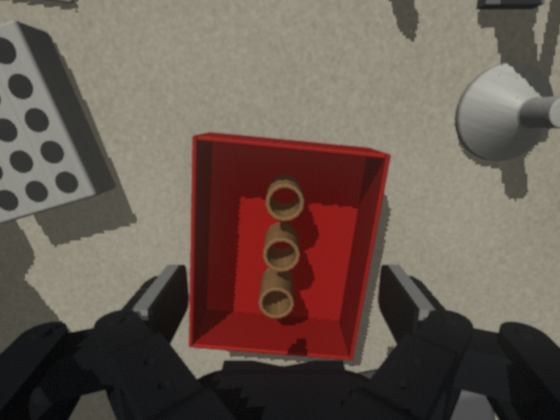

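View pics/scene8.png

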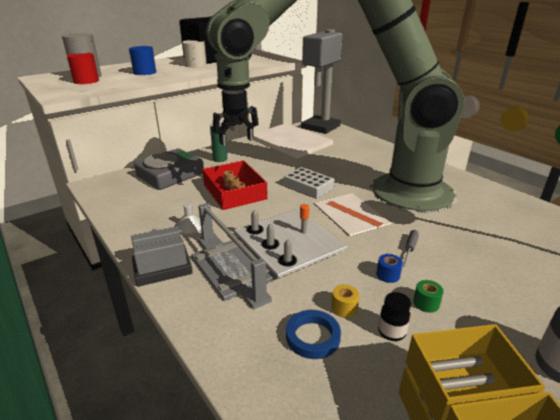

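All three cores are in the bin. The yellow roll has been knocked from (353,294) to (344,300), i.e. to about (595,268). I'll look down over the rolls.

>>> {"name": "servo_tool", "arguments": {
  "deltas": [0, 0, -0.4, 0, 0, 0, 0, 0, -0.4, 0, 0, 0, 0, 0, -0.4, 0, 0, 0, 0, 0, -0.4, 0, 0, 0, 0.45, 0, 0, 0, 0, 0, 0.45, 0, 0, 0, 0, 0, 0.45, 0, 0, 0, 0, 0, 0.45, 0, 0, 0, 0, 0, 0.45, 0, 0, 0, 0, 0, 0.45, 0, 0, 0, 0, 0, 0.45, 0, 0, 0, 0, 0, 0.45, 0, 0, 0, 0, 0, 0.45, 0, 0, 0, 0, 0, 0.45, 0, 0, 0, 0, 0, 0.45, 0, 0, 0, 0, 0, 0.45, 0, 0, 0, 0, 0, 0.2, 0, 0, 0, 0, 0, 0, 0, 0, 0, 0, 0, 0, 0, 0, 0, 0, 0]
}}

```text
clock: 30.4
tool_pos: [548.6, 237.5, 341.0]
orientation: [0.735, 0.678, -0.0, -0.0]
force: [0.1, -0.1, -0.0]
gripper_width: 0.997
```

```bash
python3 look.py w9 roll1_c=24 roll2_c=24 roll3_c=24 jar=0 big_roll=0
cat > rolls.py <<'E'
from h import *
import sys
c=dict(np.load(sys.argv[1]+'.npz'))
P,u,v=cloud(c); H=cv2.cvtColor(c['img'],cv2.COLOR_RGB2HSV)
d=c['depth']>0
Z=np.zeros(d.shape); Z[v,u]=P[:,2]
for nm,lo,hi in (('yel',18,34),('grn',50,88),('blu',100,130)):
    m=((Z>44)&(Z<54)&(H[...,0]>=lo)&(H[...,0]<=hi)&(H[...,1]>90)).astype(np.uint8)
    n,L,st,ce=cv2.connectedComponentsWithStats(m)
    for i in range(1,n):
        if st[i,4]>150:
            q=P[(L[v,u]==i)]; cc,r=cv2.minEnclosingCircle(q[:,:2].astype(np.float32)); print(nm,st[i,4],np.round(cc,1),round(r,1),q[:,2].mean().round(1),np.percentile(q,[1,99],axis=0).mean(0).round(1))
E
python3 rolls.py w9
```

```text
30.4 [548.6 237.5 341. ] [-0.04  0.45 -0.68  1.5   0.29  1.29 -0.84]
[[0.081, 0.997, -0.0], [0.997, -0.081, -0.0], [-0.0, -0.0, -1.0]]
roll1_c 0.86 [190. 170.] [414.4 247.9  24. ]
roll2_c 0.98 [184.  80.] [425.7 368.8  24. ]
roll2_c 0.47 [335. 329.] [611.6 -32.6  24. ]
roll3_c 0.75 [312. 145.] [590.7 269.3  24. ]
roll3_c 0.71 [191. 170.] [415.5 248.3  24. ]
jar 0.84 [282.  66.] [557.6 378.    0. ]
yel 168 [427.5 371.2] 16.1 49.3 [427.6 371.   48.4]
yel 1225 [591.7 267.6] 29.8 49.1 [591.3 267.6  49. ]
grn 1247 [428.  370.3] 29.9 49.3 [428.7 370.3  49.2]
blu 994 [420.6 250. ] 29.8 49.3 [420.9 250.8  48.3]
```

View pics/w9.png

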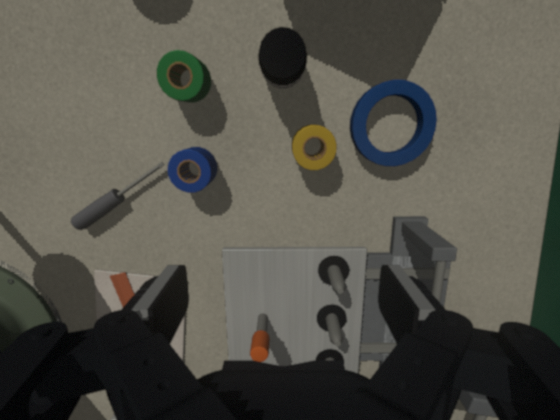

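From above: yellow at (315,147) → (591.5,267.6), green at (183,76) → (428.3,370.3), blue at (191,169) → (420.7,250.4). Each fitted radius is 29.8–29.9, as it should be. The large blue roll is close to the yellow one, so I turn the jaws 90° for that grasp.

>>> {"name": "servo_tool", "arguments": {
  "deltas": [0, 0, 0, 0, 0, -0.182, 0, 0, 0, 0, 0, -0.182, 0, 0, 0, 0, 0, -0.182, 0, 0, 0, 0, 0, -0.182, 0, 0, 0, 0, 0, -0.182, 0, 0, 0, 0, 0, -0.182, 0, 0, 0, 0, 0, -0.182, 0, 0, 0, 0, 0, -0.182, 0, 0, 0, 0, 0, -0.182, 0, 0, 0, 0, 0, -0.182, 0, 0, 0, 0, 0, -0.18, -0.2, 0.165, 0, 0, 0, 0, -0.2, 0.165, 0, 0, 0, 0, 0, 0, 0.4, 0, 0, 0, 0, 0, 0.4, 0, 0, 0, 0, 0, 0.4, 0, 0, 0, 0, 0, 0.4, 0, 0, 0, 0, 0, 0.4, 0, 0, 0, 0, 0, 0.3, 0, 0, 0, 0, 0, 0, 0, 0, 0, 0, 0, 0, 0, 0, 0]
}}

```text
$.deltas: bad value
```

```bash
python3 look.py w10; python3 rolls.py w10
```

```text
30.7 [548.9 236.6 341.5] [-0.04  0.45 -0.68  1.5   0.29  1.29 -0.84]
[[0.083, 0.997, 0.0], [0.997, -0.083, -0.0], [-0.0, 0.0, -1.0]]
yel 154 [427.2 371. ] 16.1 49.4 [427.4 370.6  48.4]
yel 1220 [591.6 267.5] 29.7 49.1 [591.  267.7  48.8]
grn 1255 [428.5 370.3] 29.6 49.3 [428.9 370.3  48.9]
blu 1005 [420.6 250.1] 29.8 49.2 [421.  250.8  48.3]
```

View pics/w10.png

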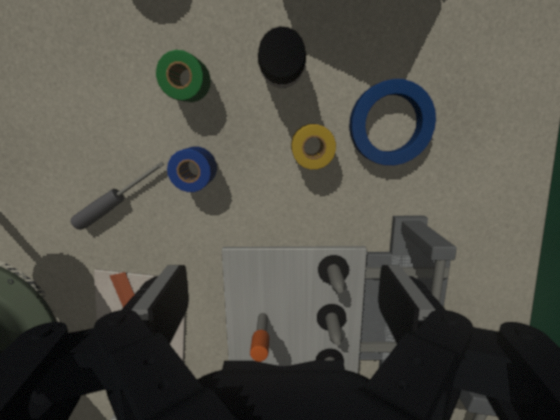

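The call was refused because it had 21 rows, so nothing moved and the view is unchanged. I'll split it.

>>> {"name": "servo_tool", "arguments": {
  "deltas": [0, 0, 0, 0, 0, -0.182, 0, 0, 0, 0, 0, -0.182, 0, 0, 0, 0, 0, -0.182, 0, 0, 0, 0, 0, -0.182, 0, 0, 0, 0, 0, -0.182, 0, 0, 0, 0, 0, -0.182, 0, 0, 0, 0, 0, -0.182, 0, 0, 0, 0, 0, -0.182, 0, 0, 0, 0, 0, -0.182, 0, 0, 0, 0, 0, -0.182, 0, 0, 0, 0, 0, -0.18, 0, 0, 0, 0, 0, 0]
}}

```text
clock: 31.95
tool_pos: [548.9, 237.0, 341.2]
orientation: [0.04, 0.999, 0.0, -0.0]
force: [-0.1, 0.3, -0.4]
gripper_width: 1.004
```

>>> {"name": "servo_tool", "arguments": {
  "deltas": [-0.2, 0.165, 0, 0, 0, 0, -0.2, 0.165, 0, 0, 0, 0, 0, 0, 0.4, 0, 0, 0, 0, 0, 0.4, 0, 0, 0, 0, 0, 0.4, 0, 0, 0, 0, 0, 0.4, 0, 0, 0, 0, 0, 0.4, 0, 0, 0, 0, 0, 0.3, 0, 0, 0, 0, 0, 0, 0, 0, 0, 0, 0, 0, 0, 0, 0]
}}

```text
clock: 32.95
tool_pos: [591.5, 267.4, 112.2]
orientation: [0.042, 0.999, 0.0, 0.0]
force: [0.1, -0.3, 0.4]
gripper_width: 1.002
```

```bash
python3 look.py w11; python3 rolls.py w11
```

```text
32.95 [591.5 267.4 112.2] [ 0.02  0.85 -0.87  1.6   0.72  1.05  0.42]
[[-0.996, 0.084, 0.0], [0.084, 0.996, 0.0], [-0.0, 0.0, -1.0]]
yel 4191 [591.4 268.2] 29.9 48.9 [590.7 268.2  48.1]
```

View pics/w11.png

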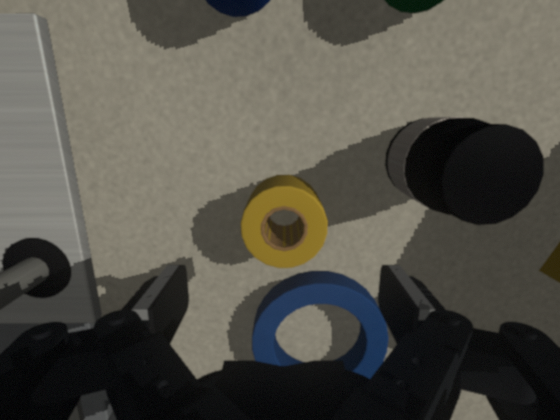

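The yellow roll at (285,222) is centred, and the jar and large roll are clear of both fingers. Going down to grip it.

>>> {"name": "servo_tool", "arguments": {
  "deltas": [0, 0.005, 0.3, 0, 0, 0, 0, 0, 0.3, 0, 0, 0, 0, 0, 0.3, 0, 0, 0, 0, 0, 0.15, 0, 0, 0, 0, 0, 0, 0, 0, 0, 0, 0, 0, 0, 0, 0]
}}

```text
clock: 33.6
tool_pos: [592.1, 268.2, 8.1]
orientation: [0.041, 0.999, 0.001, 0.001]
force: [1.2, 0.5, 0.3]
gripper_width: 1.0
```

>>> {"name": "servo_tool", "arguments": {
  "deltas": [0, 0, 0, 0, 0, 0, 0, 0, 0, 0, 0, 0, 0, 0, 0, 0, 0, 0, 0, 0, 0, 0, 0, 0, 0, 0, 0, 0, 0, 0, 0, 0, 0, 0, 0, 0, 0, 0, 0, 0, 0, 0, 0, 0, 0, 0, 0, 0],
  "hand": 1
}}

```text
clock: 34.4
tool_pos: [592.1, 267.9, 8.2]
orientation: [0.041, 0.999, 0.0, 0.001]
force: [-2.2, -2.4, 16.4]
gripper_width: 0.686
```

>>> {"name": "servo_tool", "arguments": {
  "deltas": [0, 0, -0.1, 0, 0, 0, 0, 0, -0.3, 0, 0, 0, 0, 0, -0.4, 0, 0, 0, 0, 0, -0.4, 0, 0, 0, 0, 0, -0.3, 0, 0, 0, 0, 0, 0, 0, 0, 0, 0, 0, 0, 0, 0, 0]
}}

```text
clock: 35.1
tool_pos: [591.5, 267.5, 157.2]
orientation: [0.041, 0.999, 0.0, 0.001]
force: [0.2, -0.5, -2.5]
gripper_width: 0.688
```

```bash
python3 look.py w12; python3 -c "
from h import *
c=camera('scene'); save(c,'sc12')
c=dict(np.load('w12.npz'));P,u,v=cloud(c);H=cv2.cvtColor(c['img'],cv2.COLOR_RGB2HSV)[v,u]
s=get_state()['tool_pos']
k=(H[:,0]>18)&(H[:,0]<34)&(H[:,1]>90)&(np.hypot(*(P[:,:2]-s[:2]).T)<60);q=P[k];print(len(q),np.percentile(q[:,2],[5,50,90,98]));t=q[q[:,2]>np.percentile(q[:,2],90)-8];print(cv2.minEnclosingCircle(t[:,:2].astype(np.float32)))"
```

```text
35.1 [591.5 267.5 157.2] [ 0.03  0.8  -0.9   1.57  0.68  1.11  0.46]
[[-0.997, 0.081, 0.001], [0.081, 0.997, 0.0], [-0.001, 0.0, -1.0]]
17362 [163.18585167 197.51173489 198.52748063 202.71821806]
((584.274658203125, 268.9076232910156), 53.19211196899414)
```

View pics/w12.png

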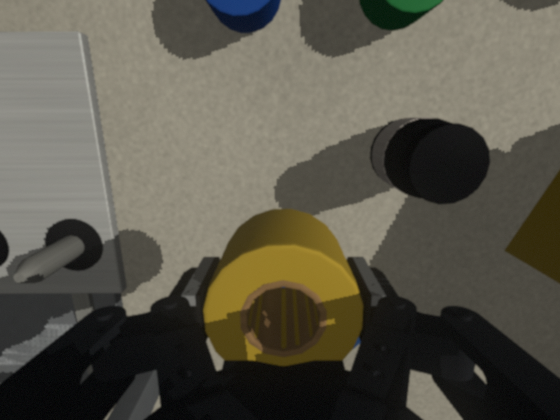

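View pics/sc12.png

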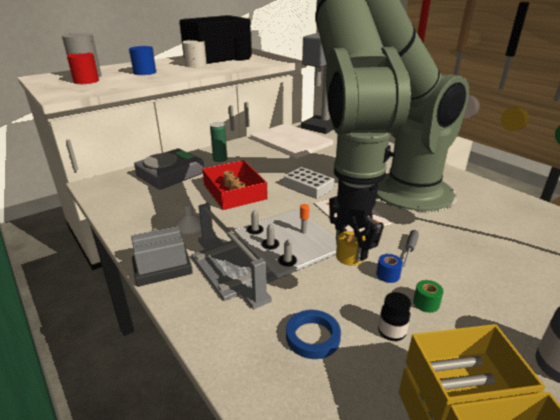

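Yellow is held, with the ring centred in the jaws at (283,315) and its bottom at z≈149. Carrying it to spindle 1.

>>> {"name": "servo_tool", "arguments": {
  "deltas": [-0.072, -0.372, 0, 0, 0, 0, -0.072, -0.372, 0, 0, 0, 0, -0.072, -0.372, 0, 0, 0, 0, -0.072, -0.372, 0, 0, 0, 0, -0.072, -0.37, 0, 0, 0, 0, 0, 0, 0, 0, 0, 0, 0, 0, 0, 0, 0, 0, 0, 0, 0, 0, 0, 0]
}}

```text
clock: 36.0
tool_pos: [611.6, 80.7, 155.9]
orientation: [0.04, 0.999, 0.0, -0.0]
force: [-0.5, 0.6, -1.3]
gripper_width: 0.686
```

```bash
python3 look.py w13; python3 -c "
from h import *
c=camera('side'); save(c,'si13')"
```

```text
36.0 [611.6  80.7 155.9] [ 0.36  0.76 -0.92  1.66  0.67  1.07  0.72]
[[-0.997, 0.08, -0.001], [0.08, 0.997, 0.001], [0.001, 0.001, -1.0]]
```

View pics/w13.png

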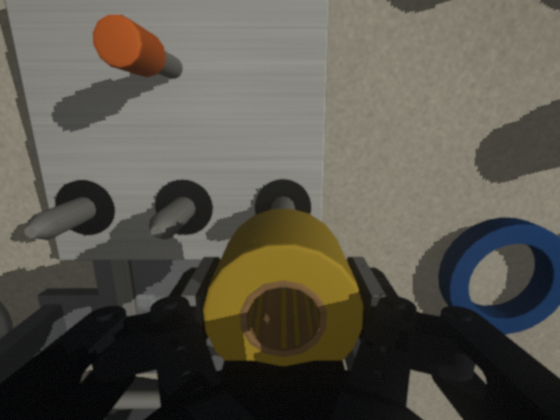

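Aligned with spindle 1. I'll descend in stages and watch the force.

>>> {"name": "servo_tool", "arguments": {
  "deltas": [0, -0.008, 0.25, 0, 0, 0, 0, 0, 0.25, 0, 0, 0, 0, 0, 0.1, 0, 0, 0, 0, 0, 0.1, 0, 0, 0, 0, 0, 0, 0, 0, 0, 0, 0, 0, 0, 0, 0]
}}

```text
clock: 36.7
tool_pos: [612.3, 79.1, 87.0]
orientation: [0.041, 0.999, 0.0, 0.0]
force: [0.0, 0.3, -1.2]
gripper_width: 0.689
```

>>> {"name": "servo_tool", "arguments": {
  "deltas": [0, 0, 0.1, 0, 0, 0, 0, 0, 0.1, 0, 0, 0, 0, 0, 0.1, 0, 0, 0, 0, 0, 0.05, 0, 0, 0, 0, 0, 0.02, 0, 0, 0, 0, 0, 0, 0, 0, 0, 0, 0, 0, 0, 0, 0]
}}

```text
clock: 37.4
tool_pos: [612.1, 78.7, 49.5]
orientation: [0.041, 0.999, 0.0, 0.0]
force: [-0.3, 0.3, -1.5]
gripper_width: 0.687
```

>>> {"name": "servo_tool", "arguments": {
  "deltas": [0, 0, 0.03, 0, 0, 0, 0, 0, 0.02, 0, 0, 0, 0, 0, 0, 0, 0, 0]
}}

```text
clock: 37.7
tool_pos: [612.1, 78.6, 44.3]
orientation: [0.041, 0.999, -0.0, 0.0]
force: [-1.0, -0.1, -1.9]
gripper_width: 0.688
```

>>> {"name": "servo_tool", "arguments": {
  "deltas": [0, 0, 0, 0, 0, 0, 0, 0, 0, 0, 0, 0, 0, 0, 0, 0, 0, 0, 0, 0, 0, 0, 0, 0, 0, 0, 0, 0, 0, 0, 0, 0, -0.1, 0, 0, 0, 0, 0, -0.3, 0, 0, 0, 0, 0, -0.4, 0, 0, 0, 0, 0, -0.4, 0, 0, 0, 0, 0, -0.4, 0, 0, 0, 0, 0, -0.4, 0, 0, 0, 0, 0, 0, 0, 0, 0, 0, 0, 0, 0, 0, 0],
  "hand": -1
}}

```text
clock: 39.0
tool_pos: [612.1, 78.7, 245.6]
orientation: [0.041, 0.999, -0.0, 0.001]
force: [0.2, 0.1, -0.1]
gripper_width: 0.997
```

```bash
python3 look.py w14; python3 - <<'E'
from h import *
c=dict(np.load('w14.npz'));P,u,v=cloud(c);H=cv2.cvtColor(c['img'],cv2.COLOR_RGB2HSV)[v,u]
k=(H[:,0]>18)&(H[:,0]<34)&(H[:,1]>90)&(np.hypot(P[:,0]-611,P[:,1]-80)<60)&(P[:,2]>75);q=P[k];print(len(q),np.median(q[:,2]),cv2.minEnclosingCircle(q[:,:2].astype(np.float32)))
E
```

```text
39.0 [612.1  78.7 245.6] [ 0.39  0.66 -0.98  1.57  0.58  1.22  0.8 ]
[[-0.997, 0.081, 0.002], [0.081, 0.997, -0.0], [-0.002, -0.0, -1.0]]
2156 84.97678195474344 ((610.8319091796875, 85.6133041381836), 54.310447692871094)
```

View pics/w14.png

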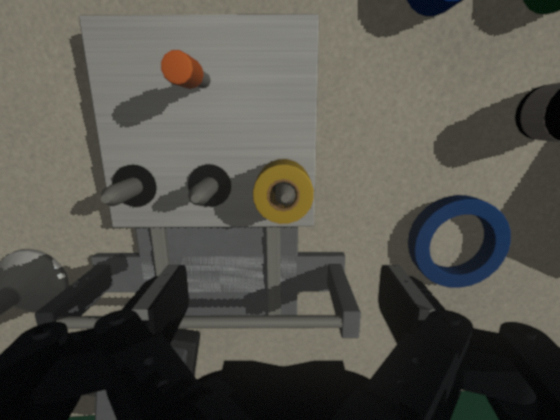

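Yellow sits at (284,192) on spindle 1 with its top at z 85, so it is fully down. Blue is next. The screwdriver lies beside blue on the −x side, so I keep the jaws along y.

>>> {"name": "servo_tool", "arguments": {
  "deltas": [0.341, 0.26, 0, 0, 0, 0, 0.341, 0.26, 0, 0, 0, 0, 0.341, 0.26, 0, 0, 0, 0, 0.341, 0.26, 0, 0, 0, 0, 0.341, 0.26, 0, 0, 0, 0, 0.342, 0.257, 0, 0, 0, 0, 0, 0, 0.4, 0, 0, 0, 0, 0, 0.4, 0, 0, 0, 0, 0, 0.4, 0, 0, 0, 0, 0, 0, 0, 0, 0, 0, 0, 0, 0, 0, 0]
}}

```text
clock: 40.15
tool_pos: [420.1, 250.8, 124.7]
orientation: [0.04, 0.999, -0.0, -0.001]
force: [-0.0, 0.2, 1.0]
gripper_width: 0.999
```

```bash
python3 look.py w15; python3 rolls.py w15
```

```text
40.15 [420.1 250.8 124.7] [ 0.03  0.63 -0.94  2.01  0.68  0.85  0.19]
[[-0.997, 0.081, -0.002], [0.081, 0.997, -0.0], [0.002, -0.0, -1.0]]
yel 312 [427.5 371.1] 16.3 48.4 [427.5 371.   47.4]
yel 206 [586.6  77.2] 16.6 47.7 [584.   77.8  48. ]
grn 3573 [426.9 370.4] 29.6 48.9 [426.6 370.   47.6]
blu 3473 [419.7 250.7] 29.7 48.9 [418.9 250.5  48.3]
```

View pics/w15.png

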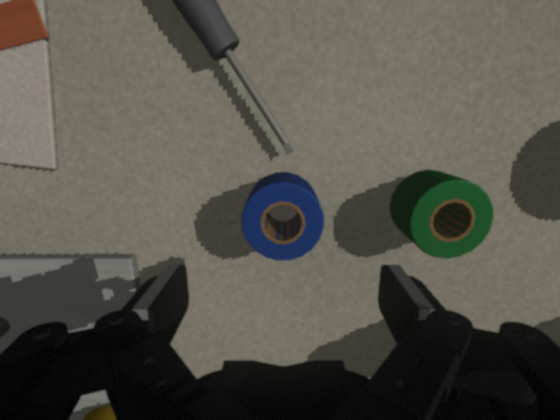

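Blue at (283,215) is centred and the fingers clear the screwdriver. Grip and lift.

>>> {"name": "servo_tool", "arguments": {
  "deltas": [0, 0, 0.35, 0, 0, 0, 0, 0, 0.35, 0, 0, 0, 0, 0, 0.3, 0, 0, 0, 0, 0, 0.165, 0, 0, 0, 0, 0, 0, 0, 0, 0, 0, 0, 0, 0, 0, 0]
}}

```text
clock: 40.8
tool_pos: [421.6, 251.1, 9.4]
orientation: [0.041, 0.999, 0.001, 0.001]
force: [-0.3, 0.0, -0.5]
gripper_width: 1.0
```

>>> {"name": "servo_tool", "arguments": {
  "deltas": [0, 0, 0, 0, 0, 0, 0, 0, 0, 0, 0, 0, 0, 0, 0, 0, 0, 0, 0, 0, 0, 0, 0, 0, 0, 0, 0, 0, 0, 0, 0, 0, 0, 0, 0, 0, 0, 0, 0, 0, 0, 0, 0, 0, 0, 0, 0, 0],
  "hand": 1
}}

```text
clock: 41.6
tool_pos: [421.5, 250.8, 9.5]
orientation: [0.041, 0.999, 0.0, 0.001]
force: [-3.2, -4.5, 25.3]
gripper_width: 0.698
```

>>> {"name": "servo_tool", "arguments": {
  "deltas": [0, 0, -0.1, 0, 0, 0, 0, 0, -0.3, 0, 0, 0, 0, 0, -0.4, 0, 0, 0, 0, 0, -0.4, 0, 0, 0, 0, 0, -0.3, 0, 0, 0, 0, 0, 0, 0, 0, 0, 0, 0, 0, 0, 0, 0]
}}

```text
clock: 42.3
tool_pos: [421.0, 250.2, 158.5]
orientation: [0.041, 0.999, 0.0, 0.001]
force: [0.6, 0.2, -2.4]
gripper_width: 0.69
```

>>> {"name": "servo_tool", "arguments": {
  "deltas": [0, 0, 0, 0, 0, 0.182, 0, 0, 0, 0, 0, 0.182, 0, 0, 0, 0, 0, 0.182, 0, 0, 0, 0, 0, 0.182, 0, 0, 0, 0, 0, 0.182, 0, 0, 0, 0, 0, 0.182, 0, 0, 0, 0, 0, 0.182, 0, 0, 0, 0, 0, 0.182, 0, 0, 0, 0, 0, 0.182, 0, 0, 0, 0, 0, 0.182, 0, 0, 0, 0, 0, 0.18, 0, 0, 0, 0, 0, 0]
}}

```text
clock: 43.5
tool_pos: [420.1, 250.3, 157.1]
orientation: [0.736, 0.677, -0.001, 0.0]
force: [-0.1, 0.2, -1.2]
gripper_width: 0.69
```

>>> {"name": "servo_tool", "arguments": {
  "deltas": [-0.2995, 0.255, 0, 0, 0, 0, -0.2995, 0.255, 0, 0, 0, 0, -0.2995, 0.255, 0, 0, 0, 0, -0.2995, 0.255, 0, 0, 0, 0, -0.2995, 0.255, 0, 0, 0, 0, -0.2995, 0.255, 0, 0, 0, 0, -0.2995, 0.255, 0, 0, 0, 0, -0.2995, 0.255, 0, 0, 0, 0, 0, 0, 0, 0, 0, 0, 0, 0, 0, 0, 0, 0, 0, 0, 0, 0, 0, 0]
}}

```text
clock: 44.6
tool_pos: [603.8, -4.0, 157.3]
orientation: [0.734, 0.679, -0.0, -0.001]
force: [-0.5, 0.5, -0.1]
gripper_width: 0.694
```

```bash
python3 look.py w16;  python3 -c "
from h import *
c=camera('side'); save(c,'si16')"
```

```text
44.6 [603.8  -4.  157.3] [ 0.27  0.62 -0.53  1.71  0.38  0.92 -0.49]
[[0.078, 0.997, -0.001], [0.997, -0.078, 0.001], [0.0, -0.001, -1.0]]
```

View pics/w16.png

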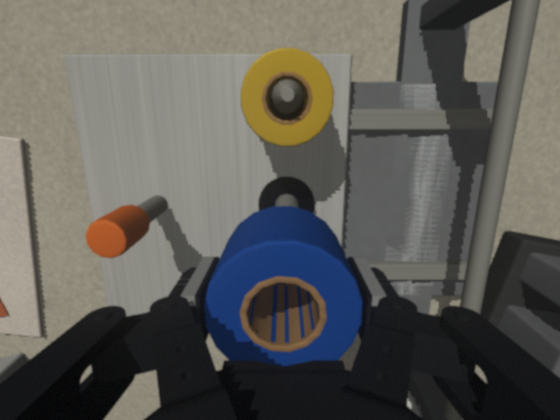

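View pics/si16.png

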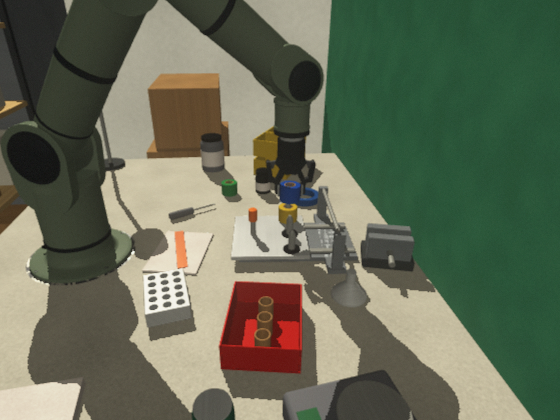

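Blue is over spindle 2 and the spindle shows at (288,200). A small correction, then down.

>>> {"name": "servo_tool", "arguments": {
  "deltas": [-0.01, 0.01, 0.25, 0, 0, 0, 0, 0, 0.25, 0, 0, 0, 0, 0, 0.1, 0, 0, 0, 0, 0, 0.1, 0, 0, 0, 0, 0, 0, 0, 0, 0, 0, 0, 0, 0, 0, 0]
}}

```text
clock: 45.3
tool_pos: [605.7, -5.7, 88.5]
orientation: [0.735, 0.678, 0.0, 0.0]
force: [0.3, -0.1, -0.8]
gripper_width: 0.693
```

>>> {"name": "servo_tool", "arguments": {
  "deltas": [0, 0, 0.1, 0, 0, 0, 0, 0, 0.1, 0, 0, 0, 0, 0, 0.1, 0, 0, 0, 0, 0, 0.05, 0, 0, 0, 0, 0, 0.02, 0, 0, 0, 0, 0, 0, 0, 0, 0, 0, 0, 0, 0, 0, 0]
}}

```text
clock: 46.0
tool_pos: [605.6, -5.9, 51.1]
orientation: [0.735, 0.678, 0.0, 0.0]
force: [0.6, -0.4, -1.0]
gripper_width: 0.694
```

Seat height is TCP ≈ 45.5.

>>> {"name": "servo_tool", "arguments": {
  "deltas": [0, 0, 0.03, 0, 0, 0, 0, 0, 0.02, 0, 0, 0, 0, 0, 0, 0, 0, 0]
}}

```text
clock: 46.3
tool_pos: [605.4, -6.0, 45.7]
orientation: [0.735, 0.678, 0.0, 0.0]
force: [-0.3, 0.3, -0.7]
gripper_width: 0.69
```

>>> {"name": "servo_tool", "arguments": {
  "deltas": [0, 0, 0, 0, 0, 0, 0, 0, 0, 0, 0, 0, 0, 0, 0, 0, 0, 0, 0, 0, 0, 0, 0, 0, 0, 0, 0, 0, 0, 0, 0, 0, -0.1, 0, 0, 0, 0, 0, -0.3, 0, 0, 0, 0, 0, -0.4, 0, 0, 0, 0, 0, -0.4, 0, 0, 0, 0, 0, -0.4, 0, 0, 0, 0, 0, -0.4, 0, 0, 0, 0, 0, 0, 0, 0, 0, 0, 0, 0, 0, 0, 0],
  "hand": -1
}}

```text
clock: 47.6
tool_pos: [605.6, -6.0, 247.1]
orientation: [0.735, 0.678, 0.001, 0.001]
force: [-0.1, -0.3, -0.7]
gripper_width: 1.002
```

```bash
python3 look.py w17; python3 - <<'E'
from h import *
c=dict(np.load('w17.npz'));P,u,v=cloud(c);H=cv2.cvtColor(c['img'],cv2.COLOR_RGB2HSV)[v,u]
for x,y in ((611,80),(605,-3.4)):
    k=(H[:,1]>110)&(np.hypot(P[:,0]-x,P[:,1]-y)<40)&(P[:,2]>75)&(P[:,2]<95);q=P[k];print(len(q),np.median(q[:,2]),cv2.minEnclosingCircle(q[:,:2].astype(np.float32)))
c=camera('scene'); save(c,'sc17')
for r in landmark_of('roll2_c',c)[:1]: print(r['score'],r['uv'],ray_z(c,*r['uv'],24))
E
```

```text
47.6 [605.6  -6.  247.1] [ 0.3   0.52 -0.57  1.62  0.31  1.09 -0.43]
[[0.081, 0.997, 0.002], [0.997, -0.081, -0.0], [-0.0, 0.002, -1.0]]
2797 85.13595407610671 ((611.4818725585938, 78.65618133544922), 29.46695899963379)
1915 85.07935076662915 ((604.6279296875, -5.046890735626221), 29.47111701965332)
0.64 [427.8, 299.7] [439.88052172 378.58697933  24.        ]
```

View pics/w17.png

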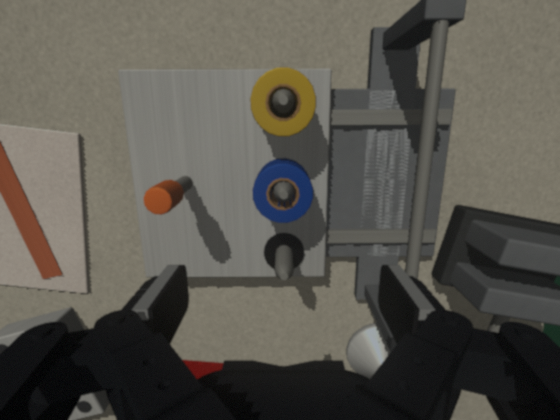

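Both rolls are down: yellow's top at (284,100) and blue's at (283,190), both at z 85. Green next.

>>> {"name": "servo_tool", "arguments": {
  "deltas": [0.401, -0.231, 0, 0, 0, 0, 0.401, -0.231, 0, 0, 0, 0, 0.401, -0.231, 0, 0, 0, 0, 0.401, -0.231, 0, 0, 0, 0, 0.401, -0.231, 0, 0, 0, 0, 0.401, -0.231, 0, 0, 0, 0, 0.401, -0.231, 0, 0, 0, 0, 0.401, -0.231, 0, 0, 0, 0, 0.401, -0.231, 0, 0, 0, 0, 0, 0, 0.4, 0, 0, 0, 0, 0, 0.4, 0, 0, 0, 0, 0, 0.4, 0, 0, 0, 0, 0, 0, 0, 0, 0, 0, 0, 0, 0, 0, 0]
}}

```text
clock: 49.15
tool_pos: [427.2, 370.8, 126.0]
orientation: [0.735, 0.678, -0.001, -0.0]
force: [0.1, 0.2, 0.0]
gripper_width: 0.999
```

```bash
python3 look.py w18; python3 rolls.py w18
```

```text
49.15 [427.2 370.8 126. ] [-0.4   0.62 -0.59  1.83  0.45  0.83 -1.3 ]
[[0.081, 0.997, -0.001], [0.997, -0.081, -0.001], [-0.001, -0.001, -1.0]]
yel 241 [427.7 370.9] 16.2 49.0 [427.7 371.   47.8]
grn 3410 [428.2 371.2] 29.6 49.0 [427.9 371.7  48.5]
```

View pics/w18.png

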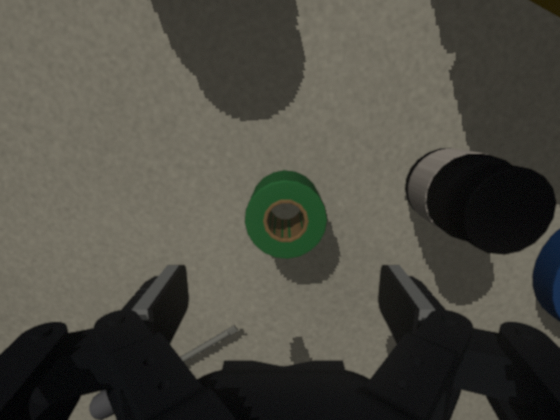

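Green at (286,217) is centred and the jar is well clear of the right finger.

>>> {"name": "servo_tool", "arguments": {
  "deltas": [0, 0, 0.35, 0, 0, 0, 0, 0, 0.35, 0, 0, 0, 0, 0, 0.3, 0, 0, 0, 0, 0, 0.17, 0, 0, 0, 0, 0, 0, 0, 0, 0, 0, 0, 0, 0, 0, 0]
}}

```text
clock: 49.8
tool_pos: [428.2, 371.4, 10.4]
orientation: [0.735, 0.678, 0.001, -0.0]
force: [-0.2, -0.3, 0.6]
gripper_width: 0.998
```

>>> {"name": "servo_tool", "arguments": {
  "deltas": [0, 0, 0, 0, 0, 0, 0, 0, 0, 0, 0, 0, 0, 0, 0, 0, 0, 0, 0, 0, 0, 0, 0, 0, 0, 0, 0, 0, 0, 0, 0, 0, 0, 0, 0, 0, 0, 0, 0, 0, 0, 0, 0, 0, 0, 0, 0, 0],
  "hand": 1
}}

```text
clock: 50.6
tool_pos: [428.3, 371.1, 10.7]
orientation: [0.735, 0.678, 0.001, 0.0]
force: [-3.0, -4.8, 20.6]
gripper_width: 0.693
```

>>> {"name": "servo_tool", "arguments": {
  "deltas": [0, 0, -0.1, 0, 0, 0, 0, 0, -0.3, 0, 0, 0, 0, 0, -0.4, 0, 0, 0, 0, 0, -0.4, 0, 0, 0, 0, 0, -0.3, 0, 0, 0, 0, 0, 0, 0, 0, 0, 0, 0, 0, 0, 0, 0]
}}

```text
clock: 51.3
tool_pos: [427.9, 370.5, 159.8]
orientation: [0.735, 0.678, 0.001, 0.0]
force: [0.1, -0.2, -1.4]
gripper_width: 0.691
```

>>> {"name": "servo_tool", "arguments": {
  "deltas": [-0.402, 0.1885, 0, 0, 0, 0, -0.402, 0.1885, 0, 0, 0, 0, -0.402, 0.1885, 0, 0, 0, 0, -0.402, 0.1885, 0, 0, 0, 0, -0.402, 0.1885, 0, 0, 0, 0, -0.402, 0.1885, 0, 0, 0, 0, -0.402, 0.1885, 0, 0, 0, 0, -0.402, 0.1885, 0, 0, 0, 0, -0.402, 0.1885, 0, 0, 0, 0, -0.402, 0.1885, 0, 0, 0, 0, -0.402, 0.1885, 0, 0, 0, 0, 0, 0, 0, 0, 0, 0, 0, 0, 0, 0, 0, 0, 0, 0, 0, 0, 0, 0]
}}

```text
clock: 52.7
tool_pos: [597.7, -85.9, 158.1]
orientation: [0.735, 0.678, -0.0, -0.001]
force: [-0.1, 1.1, -1.0]
gripper_width: 0.695
```

```bash
python3 look.py w19
```

```text
52.7 [597.7 -85.9 158.1] [ 0.43  0.63 -0.57  1.7   0.41  0.93 -0.38]
[[0.08, 0.997, -0.001], [0.997, -0.08, 0.001], [0.001, -0.001, -1.0]]
```

View pics/w19.png

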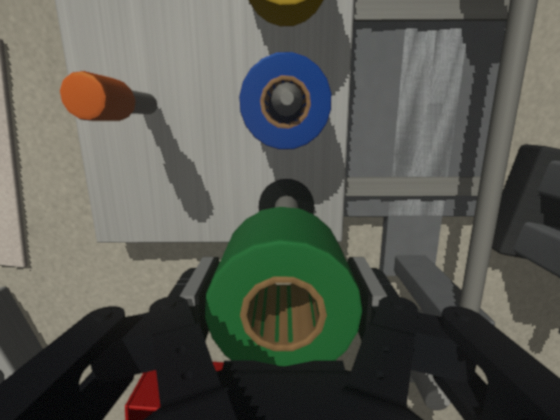

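Green is over spindle 3, which shows at (287,202). Descending.

>>> {"name": "servo_tool", "arguments": {
  "deltas": [-0.003, 0.005, 0.25, 0, 0, 0, 0, 0, 0.25, 0, 0, 0, 0, 0, 0.1, 0, 0, 0, 0, 0, 0.1, 0, 0, 0, 0, 0, 0, 0, 0, 0, 0, 0, 0, 0, 0, 0]
}}

```text
clock: 53.35
tool_pos: [599.1, -87.0, 89.5]
orientation: [0.735, 0.678, 0.0, 0.0]
force: [0.4, -0.6, 0.0]
gripper_width: 0.697
```

>>> {"name": "servo_tool", "arguments": {
  "deltas": [0, 0, 0.1, 0, 0, 0, 0, 0, 0.1, 0, 0, 0, 0, 0, 0.1, 0, 0, 0, 0, 0, 0.05, 0, 0, 0, 0, 0, 0.02, 0, 0, 0, 0, 0, 0, 0, 0, 0, 0, 0, 0, 0, 0, 0]
}}

```text
clock: 54.05
tool_pos: [598.9, -87.3, 52.0]
orientation: [0.735, 0.678, 0.0, 0.0]
force: [-0.3, 0.9, -1.2]
gripper_width: 0.694
```

>>> {"name": "servo_tool", "arguments": {
  "deltas": [0, 0, 0.03, 0, 0, 0, 0, 0, 0.015, 0, 0, 0, 0, 0, 0, 0, 0, 0]
}}

```text
clock: 54.35
tool_pos: [598.6, -87.3, 47.1]
orientation: [0.735, 0.678, -0.0, -0.0]
force: [0.5, -0.0, -1.0]
gripper_width: 0.698
```

>>> {"name": "servo_tool", "arguments": {
  "deltas": [0, 0, 0, 0, 0, 0, 0, 0, 0, 0, 0, 0, 0, 0, 0, 0, 0, 0, 0, 0, 0, 0, 0, 0, 0, 0, 0, 0, 0, 0, 0, 0, -0.1, 0, 0, 0, 0, 0, -0.3, 0, 0, 0, 0, 0, -0.4, 0, 0, 0, 0, 0, -0.4, 0, 0, 0, 0, 0, -0.4, 0, 0, 0, 0, 0, -0.4, 0, 0, 0, 0, -0.2, 0, 0, 0, 0, 0, -0.3, 0, 0, 0, 0, 0, 0, 0, 0, 0, 0, 0, 0, 0, 0, 0, 0],
  "hand": -1
}}

```text
clock: 55.85
tool_pos: [548.8, -83.4, 248.3]
orientation: [0.735, 0.678, 0.0, 0.001]
force: [-0.1, -1.1, -0.9]
gripper_width: 1.0
```

```bash
python3 look.py w20 handle=99; python3 - <<'E'
from h import *
c=dict(np.load('w20.npz'));P,u,v=cloud(c);H=cv2.cvtColor(c['img'],cv2.COLOR_RGB2HSV)[v,u]
for x,y in ((611,80),(605,-3.4),(598.7,-86.9)):
    k=(H[:,1]>110)&(np.hypot(P[:,0]-x,P[:,1]-y)<40)&(P[:,2]>75)&(P[:,2]<95);q=P[k];print(len(q),np.median(q[:,2]),cv2.minEnclosingCircle(q[:,:2].astype(np.float32)))
k=(H[:,0]<18)&(H[:,1]>150)&(P[:,2]>112)&(P[:,2]<126)&(abs(P[:,0]-497)<40)&(abs(P[:,1])<40);print('knob',cv2.minEnclosingCircle(P[k][:,:2].astype(np.float32)))
E
```

```text
55.85 [548.8 -83.4 248.3] [ 0.51  0.45 -0.63  1.74  0.3   1.04 -0.32]
[[0.081, 0.997, 0.001], [0.997, -0.081, -0.001], [-0.001, 0.001, -1.0]]
handle 0.91 [215. 104.] [495.8   3.9  99. ]
1876 84.9377325312854 ((610.7198486328125, 76.00920104980469), 28.938129425048828)
2498 85.03698777612772 ((604.1762084960938, -5.327935695648193), 29.658727645874023)
2022 85.00055925843085 ((597.2833251953125, -86.7343978881836), 29.128164291381836)
knob ((496.2794494628906, 5.194247245788574), 12.340401649475098)
```

View pics/w20.png

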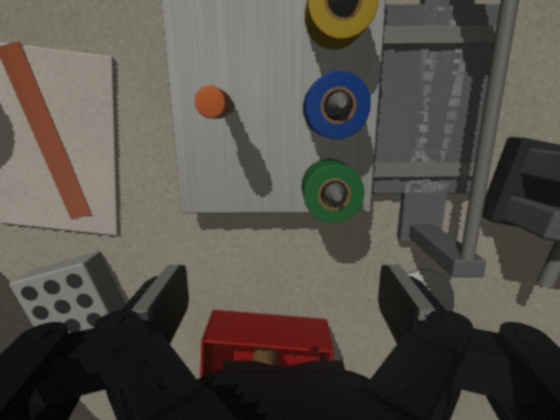

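All three rolls are fully down, with tops at z 85. The knob is at (496.3,5.2), so the tray hasn't moved. I'll grip the knob now.

>>> {"name": "servo_tool", "arguments": {
  "deltas": [0.28, -0.198, 0, 0, 0, 0, 0.28, -0.198, 0, 0, 0, 0, 0.28, -0.198, 0, 0, 0, 0, 0, 0, 0, 0, 0, 0, 0, 0, 0.4, 0, 0, 0, 0, 0, 0.4, 0, 0, 0, 0, 0, 0.4, 0, 0, 0, 0, 0, 0.25, 0, 0, 0, 0, 0, 0.18, 0, 0, 0, 0, 0, 0, 0, 0, 0, 0, 0, 0, 0, 0, 0]
}}

```text
clock: 57.05
tool_pos: [497.0, 5.5, 84.5]
orientation: [0.735, 0.678, 0.0, -0.0]
force: [0.4, -0.4, -0.8]
gripper_width: 1.001
```

>>> {"name": "servo_tool", "arguments": {
  "deltas": [0, 0, 0, 0, 0, 0, 0, 0, 0, 0, 0, 0, 0, 0, 0, 0, 0, 0, 0, 0, 0, 0, 0, 0, 0, 0, 0, 0, 0, 0, 0, 0, 0, 0, 0, 0, 0, 0, 0, 0, 0, 0, 0, 0, 0, 0, 0, 0, 0, 0, 0, 0, 0, 0, 0, 0, 0, 0, 0, 0],
  "hand": 1
}}

```text
clock: 58.05
tool_pos: [496.9, 5.2, 84.9]
orientation: [0.735, 0.678, 0.0, 0.0]
force: [-1.3, -1.4, 9.7]
gripper_width: 0.284
```

>>> {"name": "servo_tool", "arguments": {
  "deltas": [0, 0.04, 0, 0, 0, 0, 0, 0.08, 0, 0, 0, 0, 0, 0.08, 0, 0, 0, 0, 0, 0.08, 0, 0, 0, 0, 0, 0.08, 0, 0, 0, 0, 0, 0.08, 0, 0, 0, 0, 0, 0.08, 0, 0, 0, 0, 0, 0.08, 0, 0, 0, 0, 0, 0.08, 0, 0, 0, 0, 0, 0.08, 0, 0, 0, 0, 0, 0.08, 0, 0, 0, 0, 0, 0.08, 0, 0, 0, 0, 0, 0.08, 0, 0, 0, 0, 0, 0.08, 0, 0, 0, 0, 0, 0.06, 0, 0, 0, 0, 0, 0.03, 0, 0, 0, 0, 0, 0.01, 0, 0, 0, 0, 0, 0, 0, 0, 0, 0]
}}

```text
clock: 59.85
tool_pos: [614.7, -3.9, 84.9]
orientation: [0.735, 0.678, 0.001, 0.0]
force: [1.7, 1.6, 6.2]
gripper_width: 0.293
```

>>> {"name": "servo_tool", "arguments": {
  "deltas": [0, 0.02, 0, 0, 0, 0, 0, 0.01, 0, 0, 0, 0, 0, 0, 0, 0, 0, 0, 0, 0, 0, 0, 0, 0]
}}

```text
clock: 60.25
tool_pos: [616.3, -4.0, 84.9]
orientation: [0.735, 0.678, -0.0, -0.0]
force: [-10.0, 1.7, 14.5]
gripper_width: 0.288
```

The push force rose to 10 N, so the tray is against its back stop. Release, back off and check.

>>> {"name": "servo_tool", "arguments": {
  "deltas": [0, 0, 0, 0, 0, 0, 0, 0, 0, 0, 0, 0, 0, 0, 0, 0, 0, 0, 0, 0, 0, 0, 0, 0, 0, 0, 0, 0, 0, 0, 0, 0, -0.1, 0, 0, 0, 0, 0, -0.3, 0, 0, 0, 0, 0, -0.4, 0, 0, 0, 0, 0, -0.4, 0, 0, 0, 0, 0, -0.4, 0, 0, 0, 0, 0, -0.4, 0, 0, 0, 0, 0, -0.3, 0, 0, 0, -0.3, -0.1, 0, 0, 0, 0, -0.3, -0.1, 0, 0, 0, 0, 0, 0, 0, 0, 0, 0, 0, 0, 0, 0, 0, 0],
  "hand": -1
}}

```text
clock: 61.85
tool_pos: [592.1, -63.2, 315.1]
orientation: [0.736, 0.677, 0.0, 0.0]
force: [0.4, 1.2, -0.1]
gripper_width: 0.997
```

```bash
python3 look.py w21 handle=99 spindle1=60; python3 - <<'E'
from h import *
c=dict(np.load('w21.npz'));P,u,v=cloud(c);H=cv2.cvtColor(c['img'],cv2.COLOR_RGB2HSV)[v,u]
k=(H[:,0]<18)&(H[:,1]>150)&(P[:,2]>112)&(P[:,2]<126)&(abs(P[:,0]-615)<40)&(abs(P[:,1])<40);print('knob',cv2.minEnclosingCircle(P[k][:,:2].astype(np.float32)))
for x,y in ((731,72),(724.8,-12),(718.6,-95.4)):
    k=(H[:,1]>110)&(np.hypot(P[:,0]-x,P[:,1]-y)<36)&(P[:,2]>70)&(P[:,2]<98);q=P[k];print(len(q),np.percentile(q[:,2],[10,50,90]))
hz=dict(jar=0,funnel=0,big_roll=0)
for n in ['scene','side']:
    c=camera(n); save(c,n+'21')
    for kk,z in hz.items():
        for r in landmark_of(kk,c)[:1]: print(n,kk,round(r['score'],2),ray_z(c,*r['uv'],z).round(0))
E
```

```text
61.85 [592.1 -63.2 315.1] [ 0.45  0.46 -0.64  1.55  0.29  1.23 -0.32]
[[0.082, 0.997, 0.001], [0.997, -0.082, -0.0], [-0.0, 0.001, -1.0]]
handle 0.44 [240. 356.] [ 514.9 -290.6   99. ]
handle 0.26 [305. 126.] [619.7  -2.1  99. ]
spindle1 0.85 [393. 127.] [727.2 -12.7  60. ]
spindle1 0.76 [400.  53.] [733.4  67.7  60. ]
spindle1 0.68 [387. 196.] [720.6 -96.3  60. ]
knob ((614.5800170898438, -3.9049630165100098), 11.82950210571289)
1748 [81.59908413 84.84857895 86.04307644]
1221 [81.83266297 84.78662686 85.799134  ]
1030 [79.6975148  84.72492532 85.88570144]
scene jar 0.8 [564. 381.   0.]
scene funnel 0.7 [ 723. -263.    0.]
scene big_roll 0.7 [705. 285.   0.]
side jar 0.76 [558. 358.   0.]
side funnel 0.79 [ 710. -256.    0.]
side big_roll 0.7 [699. 330.   0.]
```

View pics/w21.png

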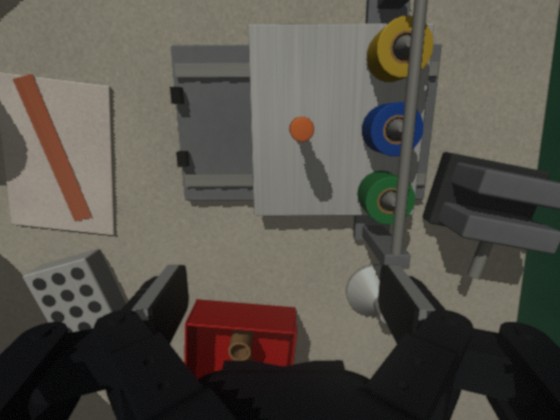

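View pics/side21.png

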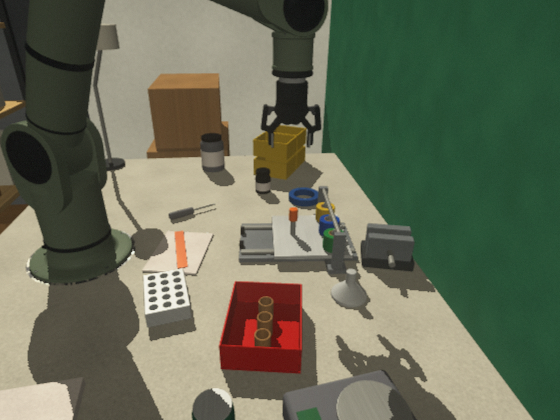

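View pics/scene21.png

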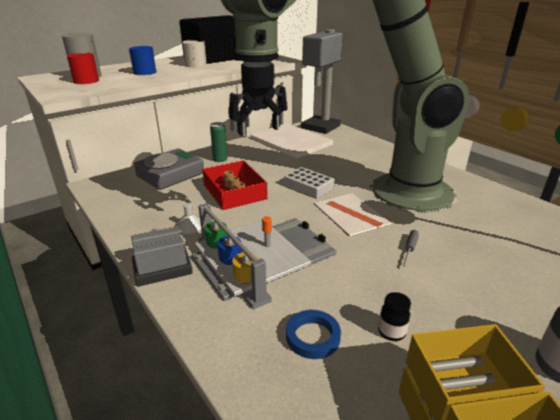

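The knob is back at (614.6,−3.9), against (615.1,−3.9) at the start. All three roll tops are at z 85 under the bar, the three cores stand in the bin, and the bystanders are where they were. Handing in.

```bash
python3 -c "
from workcell import sign_off; print(sign_off())"
```

```text
the job is handed in; nothing more can be done
None
```

The tape rack is reloaded and I have handed the job in; no verdict was reported. I pulled the tray out to its stop and dropped all three used cores in the red bin. The yellow, blue and green rolls went on spindles 1, 2 and 3, and I pushed the tray home until it met the back stop at about 10 N. It took about 62 s of the 210 s.

**Last checks:**
- **Tray:** the knob is within about 1 mm of where it started, so the tray is home.
- **Rolls:** all three tops measure z ≈ 85 mm, which matches fully seated once the roughly 1 mm depth bias is allowed for. With the tray out, the fitted centres of blue and green were within about 2 mm of their spindles. Yellow read within about 1 mm, then 3.6 mm off in a later view that cut part of it off.
- **Cores:** all three are standing inside the bin.
- **Gripper:** it is clear of everything.

**What disagreed:**
- **Yellow roll:** it was knocked aside early in the run, so I measured it again before gripping it.
- **Detector errors:** in the last look the trained network put the handle in the wrong place with its best guess, and its side-view positions for the jar and large blue roll were 20–50 mm off. The scene view puts both within about 16 mm of where they first read, and nothing moved in the pictures.
- **Refused move:** one move call had 21 rows and was refused, so nothing moved.

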